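# File the ceramic nameplates away in the flat drawer

### The job

Pull the low chest's drawer open, then file every ceramic nameplate from the drying rack in it, lying flat (stacking is fine): the lips beside the lanes leave no room to take a plate where it lies, so slide each one part-way over the rack's open edge until it can be pinched, and lay it in the drawer. When all are in, push the drawer shut. The plates are brittle: press and grip them lightly, lay them down rather than drop them, never let one fall off the rack, and leave the pot, the can and the bowl alone.

Things in the scene. Friction and masses are not known exactly. Their poses are not given: they have to be found in the camera images.
- plate1_center (a point): Centre of blank ceramic nameplate 1: a white flat rectangle 120 mm long (its x), 60 mm wide (its y), 5 mm thick (its z), about 85 g. Starts flat in a lane of the rack, long side along the lane. Brittle: it breaks if the fingers squeeze or press it with more than 90 N in all (45 N each), or if it is dropped. Absent in some runs.
- plate2_center (a point): Centre of blank ceramic nameplate 2: a white flat rectangle 120 mm long (its x), 60 mm wide (its y), 5 mm thick (its z), about 85 g. Starts flat in a lane of the rack, long side along the lane. Brittle: it breaks if the fingers squeeze or press it with more than 90 N in all (45 N each), or if it is dropped. Absent in some runs.
- plate3_center (a point): Centre of blank ceramic nameplate 3: a white flat rectangle 120 mm long (its x), 60 mm wide (its y), 5 mm thick (its z), about 85 g. Starts flat in a lane of the rack, long side along the lane. Brittle: it breaks if the fingers squeeze or press it with more than 90 N in all (45 N each), or if it is dropped. Absent in some runs.
- rack_edge (a point): Middle of the fixed wooden drying rack's open front edge, on the board the plates lie on (top 65 mm above the table, 15 mm thick; its legs start 50 mm behind the edge). +x goes back into the rack, y across. Three lanes, centres y = -72, 0, 72 mm, 64 mm wide, running 200 mm back to a 12 mm high back stop, divided by lips 8 mm wide, 6 mm high. Smooth: friction with plates about 0.3.
- chest_drawer0 (a joint): Drawer of the low fixed wooden chest (260 x 260 x 90 mm high): 0 shut, grows in m as it is pulled out towards the robot, stops at 0.18. It moves with about 1 N of friction and stays where it is left.
- chest_drawer0_handle (a point): Middle of the drawer's bar handle: a level dark steel bar, 120 mm long across the drawer (its y), 10 mm thick, 35 mm in front of the drawer front (gap about 29 mm), some 53 mm above the table; the chest's top is at 90 mm. +x points into the chest (pull towards -x), z up.
- drawer_floor (a point): Centre of the drawer's inner floor (upper face, about 22 mm above the table); moves with the drawer; axes as the handle's. Inside 215 mm long (x), 218 mm wide (y), side walls 46 mm above the floor; the front panel's top is about 79 mm above the table. Fully open, the floor is clear of the chest's top from x = -107 to about +65 mm.
- pot_center (a point): Terracotta lidded pot, 80 mm wide, 112 mm high, standing at the side, centre given. A bystander.
- can_center (a point): Plain metal can, 64 mm wide, 150 mm high, standing at the other side, centre given. A bystander.
- bowl_center (a point): Dark wooden bowl, 120 mm wide, 50 mm high, standing at the side, centre given. A bystander.
Mind the look-alikes: they are no part of the job. What is shaped like the part that bears plate2_center but pink or red is not meant.

How it is judged (in metres and radians):
On the way, in this order (a step that is already met when the one before it is completed fails the run):
1. the drawer has been pulled open (more than 120 mm) (value of joint chest_drawer0 above 0.12 m), for 0.2 s.
2. every plate lies flat in the open drawer, let go (value of joint chest_drawer0 above 0.08 m and z of plate1_center in the frame of drawer_floor between -0.003 and 0.03 m and x of plate1_center in the frame of drawer_floor between -0.1 and 0.1 m and y of plate1_center in the frame of drawer_floor between -0.1 and 0.1 m and (angle between plate1_center's own z axis and vertical below 0.2 rad or angle between plate1_center's own z axis and vertical above 2.94 rad) and contact force between each of plate1, plate2, plate3 and the fingers below 0.05 N and z of plate2_center in the frame of drawer_floor between -0.003 and 0.03 m and x of plate2_center in the frame of drawer_floor between -0.1 and 0.1 m and y of plate2_center in the frame of drawer_floor between -0.1 and 0.1 m and (angle between plate2_center's own z axis and vertical below 0.2 rad or angle between plate2_center's own z axis and vertical above 2.94 rad) and z of plate3_center in the frame of drawer_floor between -0.003 and 0.03 m and x of plate3_center in the frame of drawer_floor between -0.1 and 0.1 m and y of plate3_center in the frame of drawer_floor between -0.1 and 0.1 m and (angle between plate3_center's own z axis and vertical below 0.2 rad or angle between plate3_center's own z axis and vertical above 2.94 rad)), for 0.2 s.
At the end, for the whole second after the job is handed in: The drawer is shut to within 12 mm, and every plate present lies in it, within 0.2 rad of flat, let go and at rest (value of joint chest_drawer0 below 0.012 m and z of plate1_center in the frame of drawer_floor between -0.003 and 0.03 m and x of plate1_center in the frame of drawer_floor between -0.1 and 0.1 m and y of plate1_center in the frame of drawer_floor between -0.1 and 0.1 m and (angle between plate1_center's own z axis and vertical below 0.2 rad or angle between plate1_center's own z axis and vertical above 2.94 rad) and contact force between each of plate1, plate2, plate3 and the fingers below 0.05 N and z of plate2_center in the frame of drawer_floor between -0.003 and 0.03 m and x of plate2_center in the frame of drawer_floor between -0.1 and 0.1 m and y of plate2_center in the frame of drawer_floor between -0.1 and 0.1 m and (angle between plate2_center's own z axis and vertical below 0.2 rad or angle between plate2_center's own z axis and vertical above 2.94 rad) and z of plate3_center in the frame of drawer_floor between -0.003 and 0.03 m and x of plate3_center in the frame of drawer_floor between -0.1 and 0.1 m and y of plate3_center in the frame of drawer_floor between -0.1 and 0.1 m and (angle between plate3_center's own z axis and vertical below 0.2 rad or angle between plate3_center's own z axis and vertical above 2.94 rad) and linear speed of each of plate1, plate2, plate3 below 0.02 m/s); the robot touches nothing.
It fails at once if a plate is squeezed or pressed by the fingers with more than 90 N in all (contact force between any of plate1, plate2, plate3 and the fingers above 90 N).
It fails at once if a plate is let fall into the drawer (not held by the fingers while over the drawer and more than 45 mm above its floor) ((contact force between plate1 and the fingers below 0.02 N and z of plate1_center in the frame of drawer_floor above 0.045 m and x of plate1_center in the frame of drawer_floor between -0.1 and 0.1 m and y of plate1_center in the frame of drawer_floor between -0.1 and 0.1 m) or (contact force between plate2 and the fingers below 0.02 N and z of plate2_center in the frame of drawer_floor above 0.045 m and x of plate2_center in the frame of drawer_floor between -0.1 and 0.1 m and y of plate2_center in the frame of drawer_floor between -0.1 and 0.1 m) or (contact force between plate3 and the fingers below 0.02 N and z of plate3_center in the frame of drawer_floor above 0.045 m and x of plate3_center in the frame of drawer_floor between -0.1 and 0.1 m and y of plate3_center in the frame of drawer_floor between -0.1 and 0.1 m)).
It fails at once if a plate falls on the table (contact force between any of plate1, plate2, plate3 and table above 0.5 N).
It fails at once if the pot, the can or the bowl is moved more than 30 mm (distance of any of pot_center, can_center, bowl_center from where it was at the start of the episode above 0.03 m).
Of plate1, plate2, plate3 only 2 to 3 are there at a start; the rules pass over those that are not, and their reading is None.
At some moment in a run one of plate1, plate2, plate3 may be knocked a few centimetres aside while the robot is not near it.
It also fails if it takes over 210 s, if anything falls off the work surface, if the arm or the gripper's body presses on something with over 40 N, if the wrist force passes 120 N, or if a joint passes its speed limit or range.

### The arm

A 6-joint arm with a two-finger parallel gripper is mounted at the origin on the work surface. World frame = base frame: x ahead of the robot, y to its left, z up, the work surface at z = 0. Lengths are in mm, angles in degrees, forces in N, time in s.
With the tool pointing down it reaches from about 350 to 850 mm from the base axis. Payload 8.1 kg.
Tool frame: the origin (TCP) lies midway between the tips of the shut fingers; the grasp point (between the pads) lies 19 mm behind it (r.tcp_to_grasp is the distance from the TCP to the grasp point, in mm); z points along the fingers, y is the direction in which the jaws open and shut (so a half turn about z gives the same grasp; the last joint's range is limited). The gripper opens to 85 mm and grips with 20 to 120 N. Pads are 22 mm wide; open, the fingers measure 114 mm over their backs; the gripper's body (76 mm by 85 mm) begins 54 mm behind the grasp point. The pads swing forward as they close: fully open they stand 13 mm farther back than shut.
Start: joints at [-74.45, 7.471, 85.268, -0, 87.261, -4.893], TCP at [209.587, -562.209, 231.292] pointing down, gripper open.
Joint ranges: [-169.43, 169.43], [-51.17, 129.36], [1.28, 143.12], [-76.62, 256.62], [0, 156.53], [-152.29, 152.29]. Speed limits (degrees/s): [136.94, 136.94, 159.86, 180, 180, 180].

### API

Orientations are given as [roll, pitch, yaw] about the fixed x, y, z axes, in that order (R = Rz(yaw) Ry(pitch) Rx(roll)).
In Python, from bench import r gives the robot as it stands.
- The arm moves only by the tool jog_arm, never from a script. Its argument "targets" is a list of rows, each a list of 7 numbers: the shift along the tool's x, y, z in m, then the turn, a rotation vector about the tool's x, y, z in rad, then the closure, from 0 (fully open) to 1 (shut). In form: [[dx, dy, dz, wx, wy, wz, claw], ...]. A call has 1 to 5 rows; each row is the pose to reach, as a shift and turn from the pose commanded when the call began, along the tool's axes at that moment; what a row does not reach only later rows make up. A row lasts 1/12 s, in which the tool goes at most 41.7 mm and 7.16 degrees, less where a joint would pass 70% of its speed; a pose out of reach is approached as far as the arm can. A call with a gripper value outside its range is refused whole. The fingers move at their own pace and stop on an object; "newtons" is the grip in N (left out, the last holds). Time passes only in rows, so rows that repeat a pose let the fingers close. It gives the time, the measured TCP pose, the force and the opening at its end, in the units of the state.
- r.sense(): the state, without advancing time (a new reading comes with each control period).
- r.snapshot(name): name is "scene" or "top" or "wrist"; returns a dict with "pixels" (384x512x3 uint8, red, green, blue), "fx", "fy", "cx", "cy" (pixels), "dist" ([k1, k2, p1, p2, k3] as OpenCV has them; the pictures are not rectified), "origin" and "attitude" of the camera in the world. Camera axes: x right, y down, z forward; pixel columns grow to the right and rows downward; lengths in mm; the calibration is good to about 2 mm. A picture is of the moment at which its call begins. There is no depth.
- r.hand_in(): hands the job in, once; it reports no verdict.
The state is a dict: "time": time; "joint_pos": joint angles; "qd": joint speeds; "joint_efforts": joint torques, N m; "tool_pos": TCP position; "tcp_rot": TCP orientation; "ft_force": force on the tool from outside, world axes, zero at the start; "wrist_torque": the same for the moment, N m; "finger_gap": finger opening in mm.
Only numpy, scipy, OpenCV 4.12 (cv2) and the standard library are available. Lean on these libraries where they do the work, as an engineer would, in place of code of your own. Each camera call takes 0.05 s, during which the arm holds its last target.

## Working session

There is one attempt and no reset: what is moved stays moved. The work goes in short steps, Python scripts to look and compute and a tool call to move; the robot and the scene stay as the last step left them, time stands still between calls to the robot, and variables do not carry over. Pictures are saved under pics/ and viewed, and the job is handed in when it is done.

Besides the shell and the picture viewer there is one more tool, called after "Emit:" by a JSON object that holds its "op" and its "data", one argument or row to a line. jog_arm: Moves the arm, as the interface text tells. Its arguments: {"type":"object","properties":{"targets":{"type":"array","items":{"type":"array","items":{"type":"number"}}},"newtons":{"type":"number"}},"required":["targets"]}

```bash
ls; mkdir -p pics
python3 - <<'E'
from bench import r
import cv2
print(r.sense())
for n in("scene","top","wrist"):
    s=r.snapshot(n); cv2.imwrite(f"pics/a_{n}.png",s["pixels"][:,:,::-1]); print(n,{k:v for k,v in s.items() if k!="pixels"})
E
```

```text
pics
{'time': 0.0, 'joint_pos': array([-7.44503376e+01,  7.51293037e+00,  8.53290096e+01,  2.95205285e-03,
        8.72604183e+01, -4.89211642e+00]), 'qd': array([ 0.08810873, -0.04943102, -0.01948212,  0.02280159, -0.07579744,
        0.03327694]), 'joint_efforts': array([ 2.15797292e-03, -5.69398391e+01, -5.00543332e+01,  8.89179751e-05,
        1.47005136e-02, -5.29179329e-05]), 'tool_pos': array([ 209.45724348, -561.68176736,  230.26970508]), 'tcp_rot': array([-1.79898266e+02, -1.16667705e-02,  2.04416248e+01]), 'ft_force': array([ 0.70222222,  0.20814682, -0.23734983]), 'wrist_torque': array([0.02525997, 0.02363799, 0.00704742]), 'finger_gap': 85.75483185401202}
scene {'fx': 413.67493106317903, 'fy': 413.67493106317903, 'cx': 249.94284323652232, 'cy': 184.04241854277635, 'dist': array([-0.03034494,  0.        ,  0.        ,  0.        ,  0.        ]), 'origin': array([1582.152107  ,  438.33123584, 1079.36489301]), 'attitude': array([-132.9753751 ,    0.91576671,  112.83470786])}
top {'fx': 416.3657535326183, 'fy': 416.3657535326183, 'cx': 254.65067530049004, 'cy': 194.20770802102706, 'dist': array([-0.07253205,  0.        ,  0.        ,  0.        ,  0.        ]), 'origin': array([ 474.83147857,    4.91423668, 1394.96972721]), 'attitude': array([-175.06510563,    0.45448162,  -91.22766418])}
wrist {'fx': 297.89050468816777, 'fy': 297.89050468816777, 'cx': 255.45486393108575, 'cy': 187.24901985764956, 'dist': array([0.01232147, 0.        , 0.        , 0.        , 0.        ]), 'origin': array([ 277.1337242 , -536.09057923,  373.41634675]), 'attitude': array([ 1.63578684e+02,  1.36506267e-01, -6.95644664e+01])}
```

View pics/a_top.png

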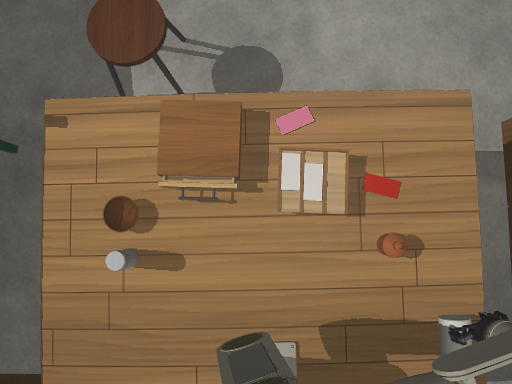

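View pics/a_scene.png

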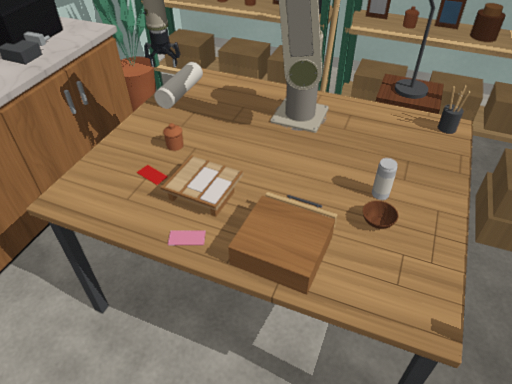

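View pics/a_wrist.png

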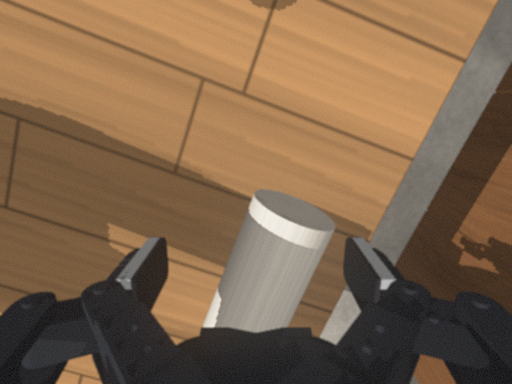

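The top view shows white plates at about (291,171) and (313,182), in the left and middle lanes. The right lane, around (337,182), is empty. The look-alikes are pink at (295,121) and red at (382,186), both lying on the table. The chest is at (200,140), its handle at (198,198). There is also an undescribed white cylinder near the gripper.

```bash
cat > h.py <<'E'
import numpy as np, cv2
from scipy.spatial.transform import Rotation as R
from bench import r
def cam(s):
    K=np.array([[s["fx"],0,s["cx"]],[0,s["fy"],s["cy"]],[0,0,1]]); return K,np.array(s["dist"]),R.from_euler('xyz',s["attitude"],degrees=True).as_matrix(),np.array(s["origin"])
def toplane(s,px,z):
    K,d,A,o=cam(s); p=cv2.undistortPoints(np.array(px,float).reshape(-1,1,2),K,d).reshape(-1,2)
    v=np.c_[p,np.ones(len(p))]@A.T
    return o+v*((z-o[2])/v[:,2])[:,None]
def proj(s,P):
    K,d,A,o=cam(s); q=(np.array(P,float).reshape(-1,3)-o)@A
    return cv2.projectPoints(q,np.zeros(3),np.zeros(3),K,d)[0].reshape(-1,2)
def save(s,name,crop=None,k=1):
    im=s["pixels"][:,:,::-1]
    if crop: x0,y0,x1,y1=crop; im=im[y0:y1,x0:x1]
    cv2.imwrite("pics/"+name,cv2.resize(im,None,fx=k,fy=k,interpolation=cv2.INTER_NEAREST))
def whites(s,z,roi=None,minA=60):
    hsv=cv2.cvtColor(s["pixels"],cv2.COLOR_RGB2HSV); m=((hsv[...,1]<50)&(hsv[...,2]>170)).astype(np.uint8)
    out=[]
    for c in cv2.findContours(m,cv2.RETR_EXTERNAL,cv2.CHAIN_APPROX_NONE)[0]:
        if cv2.contourArea(c)<minA: continue
        if roi and not(roi[0]<c[:,0,0].mean()<roi[2] and roi[1]<c[:,0,1].mean()<roi[3]): continue
        w=toplane(s,c.reshape(-1,2),z)[:,:2].astype(np.float32)
        out.append((c.reshape(-1,2).mean(0),cv2.minAreaRect(w)))
    return out
E
python3 - <<'E'
from h import *
s=r.snapshot("top"); sc=r.snapshot("scene")
print("tcp px",proj(s,[209,-562,231]),proj(sc,[209,-562,231]))
for w in whites(s,70): print(w)
print('scene'); 
for w in whites(sc,70): print(w)
save(s,"b_crop.png",(90,90,430,290),2.3)
save(s,"b_rack.png",(265,135,365,225),7)
save(s,"b_chest.png",(145,90,255,215),4.8)
E
```

```text
tcp px [[462.78212339 320.3040675 ]] [[163.61687424  68.58098137]]
(array([453.55769231, 322.73076923]), ((164.45494079589844, -611.0763549804688), (79.44464874267578, 16.979515075683594), 83.90922546386719))
(array([114.44, 260.52]), ((387.0352478027344, 464.7916259765625), (56.02155685424805, 56.20815658569336), 26.88472557067871))
(array([312.79245283, 181.5       ]), ((626.4755859375, -173.89999389648438), (59.483985900878906, 119.87489318847656), 86.05183410644531))
(array([290.18867925, 171.35849057]), ((660.5571899414062, -102.07334899902344), (57.778770446777344, 119.87659454345703), 88.1990737915039))
scene
(array([215.88571429, 189.95714286]), ((661.1910400390625, -97.18871307373047), (61.46800231933594, 122.13069915771484), 86.27494049072266))
(array([202.44927536, 178.79710145]), ((627.5917358398438, -168.6121826171875), (62.77861785888672, 123.05200958251953), 85.277587890625))
(array([389.39130435, 164.23913043]), ((294.41082763671875, 443.3857116699219), (65.49883270263672, 55.38502502441406), 8.314146041870117))
(array([303.54744526, 119.13868613]), ((85.50824737548828, 30.143325805664062), (196.27328491210938, 192.96034240722656), 89.75823211669922))
(array([192.1147541 ,  72.85245902]), ((-57.339080810546875, -581.0003051757812), (261.154296875, 78.53665161132812), 25.081310272216797))
(array([176.67346939,  18.24489796]), ((-676.1068115234375, -1039.630126953125), (360.3420104980469, 39.69907760620117), 33.091880798339844))
(array([57.04773869, 41.10301508]), ((-162.83843994140625, -1517.96142578125), (1311.8134765625, 501.7430419921875), 19.253681182861328))
```

View pics/b_rack.png

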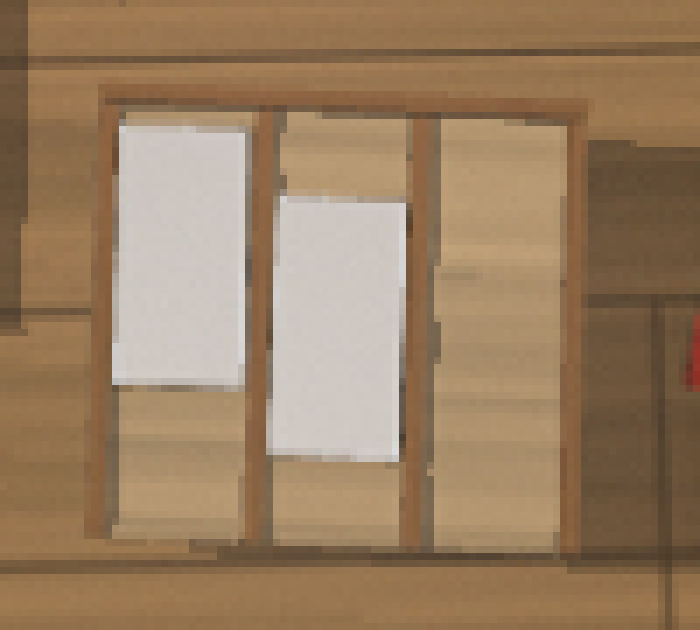

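View pics/b_chest.png

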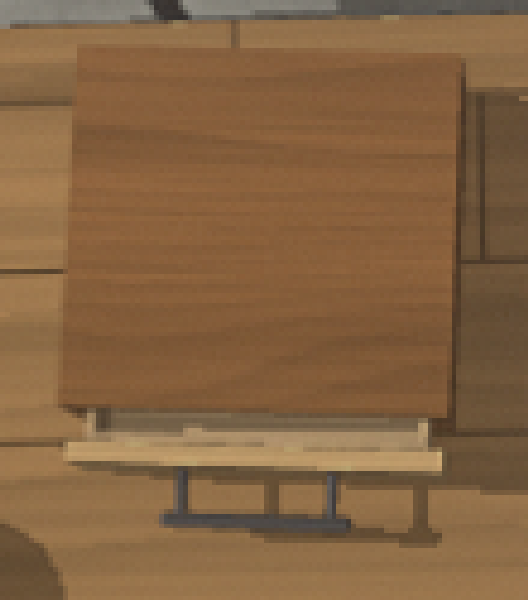

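Run:
```python
from h import *
np.set_printoptions(precision=1,suppress=True)
s=r.snapshot("top"); sc=r.snapshot("scene")
print("rack front L,R (65)",toplane(s,[[281,212.3],[345.3,213.9]],65)[:,:2])
print("rack lip outer L back/front,(71)",toplane(s,[[265+112/7,135+105/7],[265+98/7,135+535/7],[265+575/7,135+120/7],[265+570/7,135+550/7]],71)[:,:2])
print("handle",toplane(s,[[178.75,198.1],[217.9,199.2]],55)[:,:2])
print("panel top L,R front edge",toplane(s,[[145+66/4.8,90+458/4.8],[145+441/4.8,90+470/4.8]],79)[:,:2])
print("chest top corners",toplane(s,[[145+80/4.8,90+47/4.8],[145+465/4.8,90+58/4.8],[145+447/4.8,90+418/4.8],[145+60/4.8,90+405/4.8]],90)[:,:2])
print("pot,bowl",toplane(s,[[394,245]],112)[:,:2],toplane(s,[[121,214]],50)[:,:2])
save(sc,"c_handle.png",(220,170,400,290),4.4); save(sc,"c_rack.png",(130,140,260,250),5)
print(proj(sc,[[627,-174,70],[660,-102,70]]))
```

```text
rack front L,R (65) [[ 530.   -69.9]
 [ 520.2 -275.6]]
rack lip outer L back/front,(71) [[ 730.5  -75. ]
 [ 532.7  -63.3]
 [ 719.  -288.5]
 [ 521.  -278. ]]
handle [[583.5 259.2]
 [577.2 132.1]]
panel top L,R front edge [[623.6 318.8]
 [610.   69. ]]
chest top corners [[901.3 307.4]
 [886.3  47.6]
 [643.1  63.9]
 [657.8 320.2]]
pot,bowl [[ 419.3 -413.2]] [[536.  450.4]]
[[201.3 178.2]
 [214.9 189.1]]
```

View pics/c_handle.png

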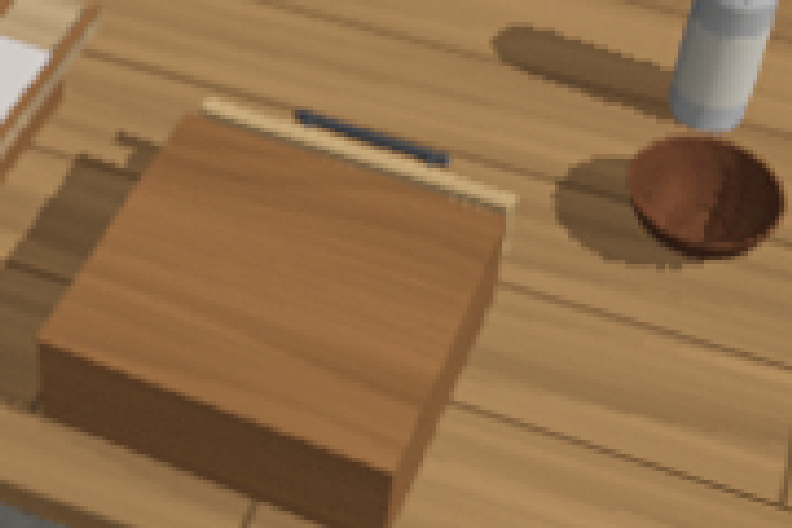

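View pics/c_rack.png

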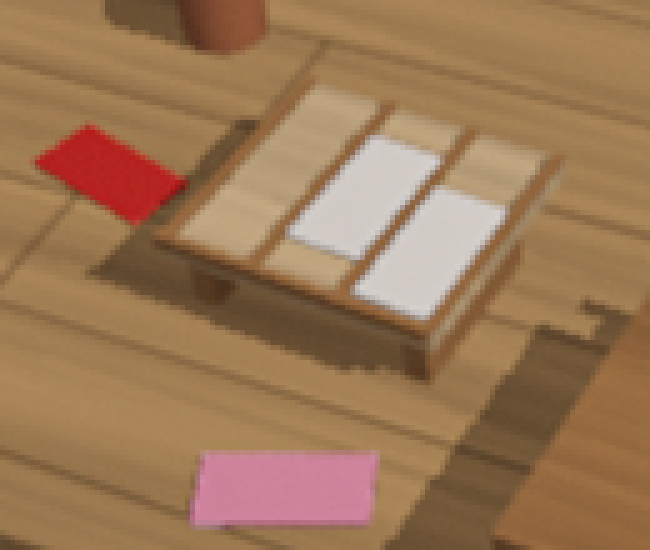

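Both views agree to within about 5 mm. Two white plates lie in the left and middle lanes, and there is no third. The pink and red rectangles are off the rack and are decoys. Next I move to a point above the handle.

```bash
cat >> h.py <<'E'
def delta(target,yaw):
    s=r.sense(); A=R.from_euler('xyz',s["tcp_rot"],degrees=True); B=R.from_euler('xyz',[180,0,yaw],degrees=True)
    d=A.inv().apply(np.array(target)-s["tool_pos"])/1000
    w=(A.inv()*B).as_rotvec()
    print("tcp",s["tool_pos"].round(1),s["tcp_rot"].round(1),"shift",d.round(4),"rot",w.round(4),"f",s["ft_force"].round(1),"gap",round(s["finger_gap"],1),"t",s["time"])
E
python3 - <<'E'
from h import *
delta([580.3,195.6,230],86.7)
E
```

```text
tcp [ 209.6 -562.1  231. ] [-180.    -0.    20.4] shift [ 0.612  -0.5805  0.0013] rot [-3.0000e-04 -3.0000e-04 -1.1564e+00] f [ 1.4 -0.4 -0. ] gap 85.4 t 0.35
```

Emit:
{"op": "jog_arm", "data": {
  "targets": [
    [0, 0, -0.04, 0, 0, 0, 0],
    [0.05, -0.047, -0.04, 0, 0, 0, 0],
    [0.08, -0.076, -0.04, 0, 0, 0, 0],
    [0.11, -0.104, -0.04, 0, 0, 0, 0.3],
    [0.14, -0.133, -0.04, 0, 0, 0, 0.6]
  ]
}}

```text
time: 0.77
tool_pos: [283.2, -411.1, 271.4]
tcp_rot: [180.0, -0.0, 20.4]
ft_force: [0.7, -0.6, 1.1]
finger_gap: 63.8
```

Emit:
{"op": "jog_arm", "data": {
  "targets": [
    [0.028, -0.027, 0, 0, 0, 0, 0.6],
    [0.056, -0.054, 0, 0, 0, 0, 0.6],
    [0.085, -0.081, 0, 0, 0, 0, 0.6],
    [0.113, -0.107, 0, 0, 0, 0, 0.6],
    [0.141, -0.134, 0, 0, 0, 0, 0.6]
  ]
}}

```text
time: 1.18
tool_pos: [368.5, -236.0, 271.5]
tcp_rot: [180.0, -0.0, 20.4]
ft_force: [-0.2, -0.8, 0.5]
finger_gap: 34.5
```

Emit:
{"op": "jog_arm", "data": {
  "targets": [
    [0.028, -0.027, 0, 0, 0, 0, 0.6],
    [0.056, -0.054, 0, 0, 0, 0, 0.6],
    [0.085, -0.081, 0, 0, 0, 0, 0.6],
    [0.113, -0.107, 0, 0, 0, 0, 0.6],
    [0.141, -0.134, 0, 0, 0, 0, 0.6]
  ]
}}

```text
time: 1.6
tool_pos: [454.0, -61.0, 271.6]
tcp_rot: [180.0, -0.0, 20.4]
ft_force: [1.0, -0.8, -0.2]
finger_gap: 34.1
```

Emit:
{"op": "jog_arm", "data": {
  "targets": [
    [0.028, -0.027, 0, 0, 0, -0.12, 0.6],
    [0.056, -0.054, 0, 0, 0, -0.24, 0.6],
    [0.085, -0.081, 0, 0, 0, -0.36, 0.6],
    [0.113, -0.107, 0, 0, 0, -0.48, 0.6],
    [0.141, -0.134, 0, 0, 0, -0.6, 0.6]
  ]
}}

```text
time: 2.02
tool_pos: [539.3, 114.0, 271.4]
tcp_rot: [180.0, -0.0, 55.2]
ft_force: [0.4, -1.7, 1.7]
finger_gap: 33.9
```

Run:
```python
from h import *
delta([580.3,195.6,230],86.7)
```

```text
tcp [539.3 114.  271.4] [180.   -0.   55.2] shift [ 0.0904 -0.013   0.0414] rot [ 5.000e-04 -1.000e-04 -5.502e-01] f [ 0.4 -1.7  1.7] gap 33.9 t 2.0167
```

Emit:
{"op": "jog_arm", "data": {
  "targets": [
    [0.03, -0.004, 0.01, 0, 0, -0.11, 0.68],
    [0.06, -0.009, 0.03, 0, 0, -0.22, 0.68],
    [0.09, -0.013, 0.041, 0, 0, -0.33, 0.68],
    [0.09, -0.013, 0.041, 0, 0, -0.44, 0.68],
    [0.09, -0.013, 0.041, 0, 0, -0.55, 0.68]
  ]
}}

```text
time: 2.43
tool_pos: [579.3, 194.6, 227.8]
tcp_rot: [-179.8, 0.1, 86.8]
ft_force: [-0.6, -0.8, 1.1]
finger_gap: 27.5
```

Run:
```python
from h import *
delta([580.3,195.6,110],86.7)
s=r.snapshot("wrist"); save(s,"d_w.png")
t=r.snapshot("top"); save(t,"d_t.png",(140,80,260,230),4)
print(proj(s,[[580.3,195.6,53],[583.5,259.2,53],[577,132,53]]))
```

```text
tcp [579.3 194.6 227.8] [-1.798e+02  1.000e-01  8.680e+01] shift [0.0011 0.0014 0.1178] rot [-0.0038  0.001   0.0016] f [-0.6 -0.8  1.1] gap 27.5 t 2.4333
[[256.88540959 167.92012448]
 [256.60590491 107.46065538]
 [257.04991175 221.98338351]]
```

View pics/d_w.png

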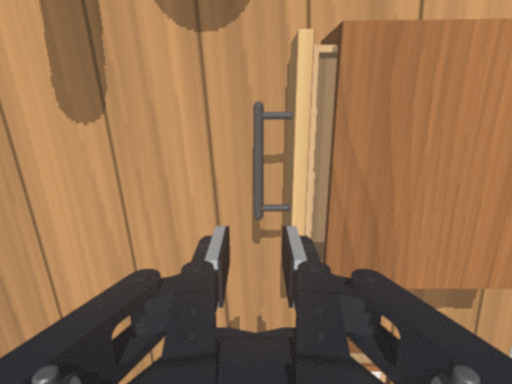

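The wrist view shows the handle from (258,103) to (258,215), midway between the jaws at x ≈ 255 px. I descend and pull from here.

Emit:
{"op": "jog_arm", "data": {
  "targets": [
    [0, 0.002, 0.04, 0, 0, 0, 0.7],
    [0, 0.002, 0.08, 0, 0, 0, 0.7],
    [0, 0.002, 0.12, 0, 0, 0, 0.7],
    [0, 0.002, 0.13, 0, 0, 0, 0.7],
    [0, 0.002, 0.14, 0, 0, 0, 0.7]
  ]
}}

```text
time: 2.95
tool_pos: [580.4, 192.2, 88.3]
tcp_rot: [-179.8, 0.1, 86.2]
ft_force: [-0.3, 0.3, 0.0]
finger_gap: 25.4
```

Emit:
{"op": "jog_arm", "data": {
  "targets": [
    [0, 0, 0.01, 0, 0, 0, 0.7],
    [0, 0, 0.02, 0, 0, 0, 0.7],
    [0, 0, 0.03, 0, 0, 0, 0.7],
    [0, 0, 0.04, 0, 0, 0, 0.7],
    [0, 0, 0.048, 0, 0, 0, 0.7]
  ]
}}

```text
time: 3.37
tool_pos: [582.5, 193.0, 42.2]
tcp_rot: [179.9, -0.0, 86.3]
ft_force: [0.7, 0.5, -0.3]
finger_gap: 25.7
```

Run:
```python
from h import *
delta([580.3,195.6,38],86.7)
s=r.snapshot("wrist"); save(s,"e_w.png")
```

```text
tcp [582.5 193.   42.2] [179.9  -0.   86.3] shift [ 0.0025 -0.0024  0.0042] rot [ 0.0011 -0.0003 -0.0067] f [ 0.7  0.5 -0.3] gap 25.7 t 3.3667
```

View pics/e_w.png

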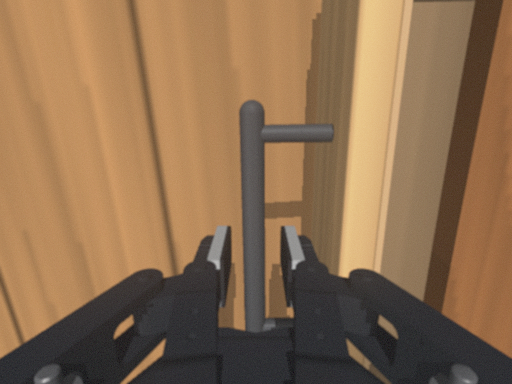

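The fingers straddle the bar, which runs down column 253. I close on it and pull.

Emit:
{"op": "jog_arm", "data": {
  "targets": [
    [0, 0, 0.003, 0, 0, 0, 0.95],
    [0, 0, 0.003, 0, 0, 0, 0.95],
    [0, 0, 0.003, 0, 0, 0, 0.95],
    [0, -0.005, 0.003, 0, 0, 0, 0.95],
    [0, -0.015, 0.003, 0, 0, 0, 0.95]
  ],
  "newtons": 20
}}

```text
time: 3.83
tool_pos: [566.8, 193.6, 38.6]
tcp_rot: [-180.0, 0.0, 86.3]
ft_force: [1.2, -0.3, -6.4]
finger_gap: 9.9
```

Emit:
{"op": "jog_arm", "data": {
  "targets": [
    [0, -0.015, 0, 0, 0, 0, 0.95],
    [0, -0.03, 0, 0, 0, 0, 0.95],
    [0, -0.045, 0, 0, 0, 0, 0.95],
    [0, -0.06, 0, 0, 0, 0, 0.95],
    [0, -0.075, 0, 0, 0, 0, 0.95]
  ]
}}

```text
time: 4.25
tool_pos: [490.6, 197.6, 38.6]
tcp_rot: [-179.9, 0.1, 86.3]
ft_force: [1.2, -5.7, -8.0]
finger_gap: 9.8
```

Run:
```python
from h import *
delta([580.3,195.6,38],86.7)
```

```text
tcp [490.6 197.6  38.6] [-1.799e+02  1.000e-01  8.630e+01] shift [0.0037 0.0897 0.0005] rot [-0.0011  0.0018 -0.0064] f [ 1.2 -5.7 -8. ] gap 9.8 t 4.25
```

Emit:
{"op": "jog_arm", "data": {
  "targets": [
    [0, -0.012, 0, 0, 0, 0, 0.95],
    [0, -0.024, 0, 0, 0, 0, 0.95],
    [0, -0.036, 0, 0, 0, 0, 0.95],
    [0, -0.042, 0, 0, 0, 0, 0.95],
    [0, -0.048, 0, 0, 0, 0, 0.95]
  ]
}}

```text
time: 4.67
tool_pos: [442.6, 200.1, 38.6]
tcp_rot: [-179.9, 0.2, 86.3]
ft_force: [1.5, -6.7, -8.7]
finger_gap: 9.6
```

Emit:
{"op": "jog_arm", "data": {
  "targets": [
    [0, -0.003, 0, 0, 0, 0, 0.95],
    [0, -0.006, 0, 0, 0, 0, 0.95],
    [0, -0.008, 0, 0, 0, 0, 0.95],
    [0, -0.01, 0, 0, 0, 0, 0.95],
    [0, -0.01, 0, 0, 0, 0, 0.95]
  ]
}}

```text
time: 5.08
tool_pos: [432.7, 200.7, 38.6]
tcp_rot: [-179.9, 0.2, 86.3]
ft_force: [-1.6, -7.9, -6.3]
finger_gap: 9.8
```

Emit:
{"op": "jog_arm", "data": {
  "targets": [
    [0, 0, 0, 0, 0, 0, 0.68],
    [0, 0, 0, 0, 0, 0, 0.68],
    [0, 0, -0.02, 0, 0, 0, 0.68],
    [0, 0, -0.06, 0, 0, 0, 0.68],
    [0, 0, -0.1, 0, 0, 0, 0.68]
  ]
}}

```text
time: 5.5
tool_pos: [433.0, 202.1, 139.8]
tcp_rot: [-179.9, 0.0, 86.3]
ft_force: [1.3, -0.3, 0.6]
finger_gap: 27.2
```

Emit:
{"op": "jog_arm", "data": {
  "targets": [
    [-0.03, 0, -0.04, 0, 0, 0.12, 0.8],
    [-0.06, 0, -0.07, 0, 0, 0.24, 0.98],
    [-0.09, 0, -0.08, 0, 0, 0.36, 0.98],
    [-0.13, 0, -0.08, 0, 0, 0.48, 0.98],
    [-0.17, 0, -0.08, 0, 0, 0.6, 0.98]
  ]
}}

```text
time: 5.92
tool_pos: [424.7, 31.7, 222.6]
tcp_rot: [179.7, -0.2, 51.7]
ft_force: [-0.1, -1.2, -0.4]
finger_gap: 1.8
```

Emit:
{"op": "jog_arm", "data": {
  "targets": [
    [0, 0, 0, 0, 0, 0.12, 0.98],
    [0, 0, 0, 0, 0, 0.24, 0.98],
    [0, 0, 0, 0, 0, 0.36, 0.98],
    [0, 0, 0, 0, 0, 0.48, 0.98],
    [0, 0, 0, 0, 0, 0.6, 1]
  ]
}}

```text
time: 6.33
tool_pos: [424.0, 32.6, 220.5]
tcp_rot: [180.0, -0.1, 17.2]
ft_force: [0.6, -0.3, 0.3]
finger_gap: 0.1
```

Run:
```python
from h import *
delta([580.3,195.6,38],-3.3)
s=r.snapshot("top"); save(s,"f_t.png",(90,90,410,290),2.4)
sc=r.snapshot("scene"); 
for w in whites(s,70,(260,130,370,240)): print(w)
for w in whites(sc,70,(150,130,260,250)): print(w)
```

```text
tcp [424.   32.6 220.5] [ 1.80e+02 -1.00e-01  1.72e+01] shift [ 0.1971 -0.1095  0.1829] rot [ 0.     -0.0025  0.3579] f [ 0.6 -0.3  0.3] gap 0.1 t 6.3333
(array([312.79245283, 181.5       ]), ((626.4755859375, -173.89999389648438), (59.483985900878906, 119.87489318847656), 86.05183410644531))
(array([290.18867925, 171.35849057]), ((660.5571899414062, -102.07334899902344), (57.778770446777344, 119.87659454345703), 88.1990737915039))
(array([215.70833333, 189.83333333]), ((661.095703125, -97.84327697753906), (63.234683990478516, 122.27407836914062), 86.54851531982422))
(array([202.71014493, 178.7826087 ]), ((627.692138671875, -168.12493896484375), (63.33426284790039, 122.9043960571289), 85.76325988769531))
```

View pics/f_t.png

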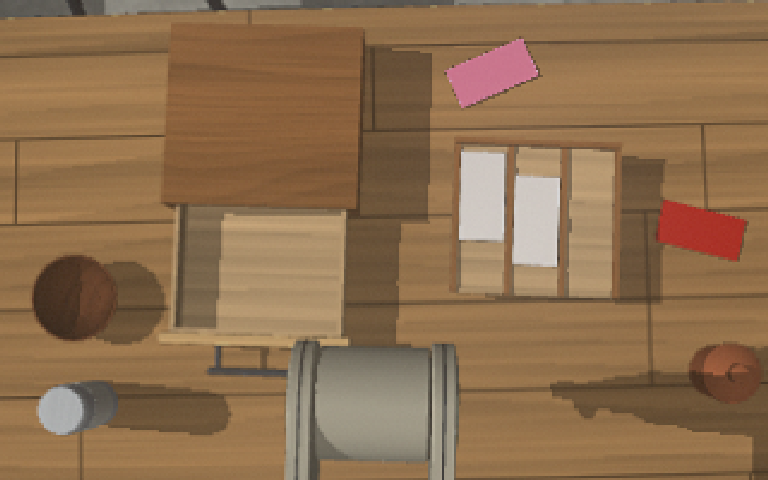

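The drawer is open about 170 mm or more, and the plates have not moved. I go to the middle plate first, at top-view pixel (313,182).

Emit:
{"op": "jog_arm", "data": {
  "targets": [
    [0, 0, 0, 0, 0, 0.12, 1],
    [0, 0, 0, 0, 0, 0.24, 1],
    [0, 0, 0, 0, 0, 0.358, 1]
  ]
}}

```text
time: 6.68
tool_pos: [423.8, 32.9, 220.0]
tcp_rot: [-180.0, -0.1, -3.0]
ft_force: [-0.2, -0.1, -0.3]
finger_gap: 0.3
```

Emit:
{"op": "jog_arm", "data": {
  "targets": [
    [0.034, 0.025, 0, 0, 0, 0, 1],
    [0.068, 0.05, 0, 0, 0, 0, 1],
    [0.1, 0.075, 0, 0, 0, 0, 1],
    [0.13, 0.1, 0, 0, 0, 0, 1],
    [0.16, 0.125, 0, 0, 0, 0, 1]
  ]
}}

```text
time: 7.1
tool_pos: [578.5, -101.6, 219.8]
tcp_rot: [180.0, -0.1, -2.6]
ft_force: [-0.1, 1.5, -0.4]
finger_gap: 0.1
```

Run:
```python
from h import *
delta([647,-172,150],-3.3)
s=r.snapshot("wrist"); save(s,"g_w.png")
```

```text
tcp [ 578.5 -101.6  219.8] [ 1.8e+02 -1.0e-01 -2.6e+00] shift [0.0715 0.0671 0.0699] rot [ 0.     -0.0015  0.0118] f [-0.1  1.5 -0.4] gap 0.1 t 7.1
```

View pics/g_w.png

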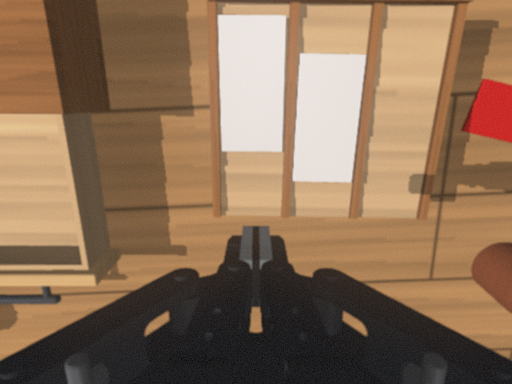

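Run:
```python
from h import *
np.set_printoptions(precision=1,suppress=True)
s=r.snapshot("wrist")
for w in whites(s,70,None,2000): print(w)
print("edge",toplane(s,[[220,217],[422,219]],65)[:,:2], "lip M front L,R", toplane(s,[[288,217],[356,219]],71)[:,:2])
```

```text
(array([322.3, 119.3]), ((627.3356323242188, -171.33924865722656), (60.920162200927734, 119.8886947631836), 86.13409423828125))
(array([246. ,  84.6]), ((661.862060546875, -100.82752990722656), (60.866363525390625, 118.8820571899414), 87.20601654052734))
edge [[ 535.5  -65.7]
 [ 522.7 -280.1]] lip M front L,R [[ 534.4 -137.3]
 [ 528.7 -208.2]]
```

Emit:
{"op": "jog_arm", "data": {
  "targets": [
    [0.025, 0.023, 0.03, 0, 0, 0.012, 1],
    [0.05, 0.046, 0.06, 0, 0, 0.012, 1],
    [0.075, 0.067, 0.09, 0, 0, 0.012, 1],
    [0.075, 0.067, 0.115, 0, 0, 0.012, 1],
    [0.075, 0.067, 0.13, 0, 0, 0.012, 1]
  ]
}}

```text
time: 7.62
tool_pos: [647.3, -171.6, 84.9]
tcp_rot: [-179.9, 0.2, -3.5]
ft_force: [-1.0, 0.0, -1.8]
finger_gap: -0.0
```

Emit:
{"op": "jog_arm", "data": {
  "targets": [
    [0, 0, 0.005, 0, 0, 0, 1],
    [0, 0, 0.01, 0, 0, 0, 1],
    [0, 0, 0.012, 0, 0, 0, 1]
  ]
}}

```text
time: 7.87
tool_pos: [648.6, -170.4, 78.7]
tcp_rot: [180.0, -0.1, -3.5]
ft_force: [0.3, 0.3, -0.2]
finger_gap: -0.2
```

Emit:
{"op": "jog_arm", "data": {
  "targets": [
    [0, 0, 0.003, 0, 0, 0, 1],
    [0, 0, 0.006, 0, 0, 0, 1],
    [0, 0, 0.006, 0, 0, 0, 1]
  ]
}}

```text
time: 8.12
tool_pos: [648.7, -170.9, 72.4]
tcp_rot: [180.0, -0.1, -3.6]
ft_force: [-0.3, 0.3, -0.8]
finger_gap: 0.0
```

Emit:
{"op": "jog_arm", "data": {
  "targets": [
    [0, 0, 0.002, 0, 0, 0, 1],
    [0, 0, 0.002, 0, 0, 0, 1]
  ]
}}

```text
time: 8.28
tool_pos: [648.8, -171.2, 70.1]
tcp_rot: [180.0, -0.1, -3.6]
ft_force: [1.0, 0.5, 0.9]
finger_gap: -0.1
```

Emit:
{"op": "jog_arm", "data": {
  "targets": [
    [0, 0, 0.001, 0, 0, 0, 1],
    [0, 0, 0.001, 0, 0, 0, 1]
  ]
}}

```text
time: 8.45
tool_pos: [649.1, -171.3, 70.1]
tcp_rot: [180.0, -0.1, -3.6]
ft_force: [-2.4, 0.3, 8.2]
finger_gap: 0.1
```

Emit:
{"op": "jog_arm", "data": {
  "targets": [
    [0, 0, 0.001, 0, 0, 0, 1],
    [0, 0, 0.001, 0, 0, 0, 1]
  ]
}}

```text
time: 8.62
tool_pos: [649.5, -171.5, 70.1]
tcp_rot: [180.0, -0.2, -3.6]
ft_force: [-4.2, 1.2, 12.4]
finger_gap: -0.0
```

Emit:
{"op": "jog_arm", "data": {
  "targets": [
    [-0.007, 0, 0, 0, 0, 0, 1],
    [-0.014, 0, 0, 0, 0, 0, 1],
    [-0.021, 0, 0, 0, 0, 0, 1],
    [-0.028, 0, 0, 0, 0, 0, 1],
    [-0.035, 0, 0, 0, 0, 0, 1]
  ]
}}

```text
time: 9.03
tool_pos: [615.5, -169.6, 70.1]
tcp_rot: [179.9, -0.3, -3.6]
ft_force: [3.8, -0.6, 9.0]
finger_gap: 0.1
```

Run:
```python
from h import *
delta([648,-172,70],-3.3)
sc=r.snapshot("scene"); save(sc,"i_sc.png",(130,130,270,250),5)
for w in whites(sc,70,(150,130,260,250)): print(w)
```

```text
tcp [ 615.5 -169.6   70.1] [179.9  -0.3  -3.6] shift [0.0326 0.0003 0.0003] rot [ 0.0014 -0.0057 -0.0055] f [ 3.8 -0.6  9. ] gap 0.1 t 9.0333
(array([215.70833333, 189.86111111]), ((661.5721435546875, -97.87200927734375), (63.234683990478516, 123.2288818359375), 86.54851531982422))
(array([207.51470588, 175.92647059]), ((594.7589111328125, -163.47650146484375), (60.320011138916016, 124.27056121826172), 82.69747161865234))
```

View pics/i_sc.png

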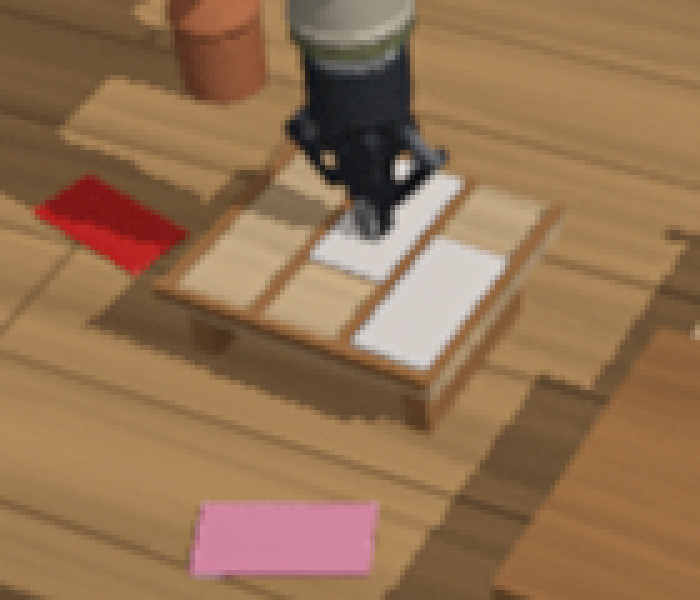

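The middle plate has followed the finger by about 34 mm, so I continue.

Emit:
{"op": "jog_arm", "data": {
  "targets": [
    [-0.007, 0, 0, 0, 0, 0, 1],
    [-0.014, 0, 0, 0, 0, 0, 1],
    [-0.021, 0, 0, 0, 0, 0, 1],
    [-0.028, 0, 0, 0, 0, 0, 1],
    [-0.035, 0, 0, 0, 0, 0, 1]
  ]
}}

```text
time: 9.5
tool_pos: [580.6, -167.5, 70.1]
tcp_rot: [179.9, -0.3, -3.6]
ft_force: [2.2, 0.2, 8.6]
finger_gap: 0.3
```

Emit:
{"op": "jog_arm", "data": {
  "targets": [
    [-0.004, 0, 0, 0, 0, 0, 1],
    [-0.008, 0, 0, 0, 0, 0, 1],
    [-0.012, 0, 0, 0, 0, 0, 1],
    [-0.012, 0, 0, 0, 0, 0, 1]
  ]
}}

```text
time: 9.83
tool_pos: [568.3, -166.8, 70.1]
tcp_rot: [179.9, -0.3, -3.6]
ft_force: [-0.3, 0.7, 10.7]
finger_gap: -0.1
```

Emit:
{"op": "jog_arm", "data": {
  "targets": [
    [0, 0, -0.003, 0, 0, 0, 1],
    [0, 0, -0.01, 0, 0, 0, 1],
    [0, 0, -0.05, 0, 0, 0, 0.8],
    [0, 0, -0.09, 0, 0, 0, 0.5],
    [-0.03, 0, -0.09, 0, 0, 0, 0.1]
  ]
}}

```text
time: 10.25
tool_pos: [544.1, -166.2, 168.1]
tcp_rot: [179.7, -0.9, -3.6]
ft_force: [2.5, -2.3, 3.8]
finger_gap: 35.8
```

Emit:
{"op": "jog_arm", "data": {
  "targets": [
    [-0.035, 0, 0, 0, 0, 0, 0],
    [-0.07, 0, 0, 0, 0, 0, 0],
    [-0.085, 0, 0, 0, 0, 0, 0],
    [-0.085, 0, 0, 0, 0, 0, 0]
  ]
}}

```text
time: 10.58
tool_pos: [448.8, -158.2, 157.1]
tcp_rot: [-180.0, 0.1, -3.7]
ft_force: [-0.2, 0.1, 0.4]
finger_gap: 83.1
```

Run:
```python
from h import *
np.set_printoptions(precision=1,suppress=True)
delta([507,-165,100],-3.3)
for n in("scene","top","wrist"):
    s=r.snapshot(n); save(s,f"j_{n}.png")
    for w in whites(s,70,{"scene":(150,130,260,250),"top":(260,130,370,240),"wrist":(130,0,512,384)}[n],150): print(n,w)
```

```text
tcp [ 448.8 -158.2  157.1] [-180.     0.1   -3.7] shift [0.1 0.  0.1] rot [-0.  0. -0.] f [-0.2  0.1  0.4] gap 83.1 t 10.5833
scene (array([215.7, 189.9]), ((661.5721435546875, -97.87200927734375), (63.234683990478516, 123.2288818359375), 86.54851531982422))
scene (array([213.3, 166.3]), ((547.5098266601562, -163.66497802734375), (64.39424133300781, 121.75128173828125), 85.92874145507812))
top (array([310.4, 203.6]), ((547.891357421875, -168.96441650390625), (57.544593811035156, 115.6555404663086), 87.99537658691406))
top (array([290.2, 171.3]), ((660.5722045898438, -102.07382202148438), (57.778770446777344, 119.84660339355469), 88.1990737915039))
wrist (array([259.8,  70.8]), ((538.440185546875, -166.52735900878906), (60.01518249511719, 99.30681610107422), 86.5169448852539))
```

View pics/j_wrist.png

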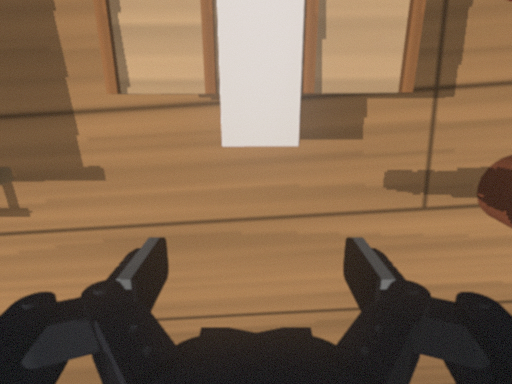

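Run:
```python
from h import *
np.set_printoptions(precision=1,suppress=True)
s=r.snapshot("wrist")
print("plate front",toplane(s,[[221,147],[299,147]],70)[:,:2],"rack edge",toplane(s,[[180,94],[340,94.5]],65)[:,:2])
delta([506,-165,90],-3.3)
```

```text
plate front [[ 490.6 -133.6]
 [ 486.7 -194.1]] rack edge [[ 531.7 -105.9]
 [ 523.7 -226.5]]
tcp [ 452.5 -158.9  157.8] [180.   -0.1  -3.6] shift [0.1 0.  0.1] rot [ 0. -0. -0.] f [-0.1 -0.1 -0.4] gap 85.3 t 10.7833
```

Overhang is about 39 mm: plate front at row 147, rack edge at row 94. The centre is still 21 mm inboard. I pinch at (506,-165).

Run:
```python
from h import *
np.set_printoptions(precision=4,suppress=True)
delta([506,-165,90],-3.3)
```

```text
tcp [ 452.5 -158.9  157.8] [180.   -0.1  -3.6] shift [0.0537 0.0027 0.0678] rot [ 0.0003 -0.001  -0.0056] f [-0.1 -0.1 -0.4] gap 85.3 t 10.7833
```

Emit:
{"op": "jog_arm", "data": {
  "targets": [
    [0.025, 0.002, 0.02, 0, 0, -0.005, 0],
    [0.053, 0.003, 0.045, 0, 0, -0.005, 0],
    [0.053, 0.003, 0.068, 0, 0, -0.005, 0],
    [0.053, 0.003, 0.068, 0, 0, -0.005, 0]
  ]
}}

```text
time: 11.12
tool_pos: [502.6, -163.5, 83.4]
tcp_rot: [-179.8, 0.5, -3.3]
ft_force: [-1.7, -0.1, -0.8]
finger_gap: 85.7
```

Run:
```python
from h import *
np.set_printoptions(precision=4,suppress=True)
delta([506,-165,53],-3.3)
s=r.snapshot("wrist"); save(s,"k_w.png")
```

```text
tcp [ 502.6 -163.5   83.4] [-179.8    0.5   -3.3] shift [0.0038 0.0014 0.0304] rot [-0.0032  0.0083  0.0003] f [-1.7 -0.1 -0.8] gap 85.7 t 11.1167
```

View pics/k_w.png

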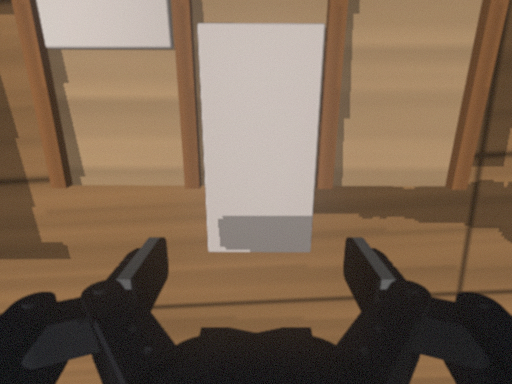

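Emit:
{"op": "jog_arm", "data": {
  "targets": [
    [0, 0.001, 0.015, 0, 0, 0, 0],
    [0, 0.001, 0.03, 0, 0, 0, 0],
    [0, 0.001, 0.037, 0, 0, 0, 0],
    [0, 0.001, 0.037, 0, 0, 0, 0.1],
    [0, 0.001, 0.037, 0, 0, 0, 0.15]
  ]
}}

```text
time: 11.58
tool_pos: [504.6, -166.1, 53.3]
tcp_rot: [180.0, -0.0, -3.3]
ft_force: [-1.0, -0.7, -0.4]
finger_gap: 72.6
```

Emit:
{"op": "jog_arm", "data": {
  "targets": [
    [0, 0, 0, 0, 0, 0, 0.2],
    [0, 0, 0, 0, 0, 0, 0.25],
    [0, 0, 0, 0, 0, 0, 0.3],
    [0, 0, 0, 0, 0, 0, 0.35],
    [0, 0, 0, 0, 0, 0, 0.4]
  ],
  "newtons": 25
}}

```text
time: 12.0
tool_pos: [505.1, -166.3, 53.4]
tcp_rot: [180.0, -0.1, -3.3]
ft_force: [-0.7, 0.6, 6.1]
finger_gap: 59.3
```

Run:
```python
from h import *
np.set_printoptions(precision=4,suppress=True)
delta([506,-165,53],-3.3)
s=r.snapshot("wrist"); save(s,"l_w.png")
s=r.snapshot("scene"); save(s,"l_s.png",(130,100,270,220),4)
```

```text
tcp [ 505.1 -166.3   53.4] [180.   -0.1  -3.3] shift [ 0.0008 -0.0014  0.0004] rot [ 0.0006 -0.0017 -0.0006] f [-0.7  0.6  6.1] gap 59.3 t 12.0
```

View pics/l_w.png

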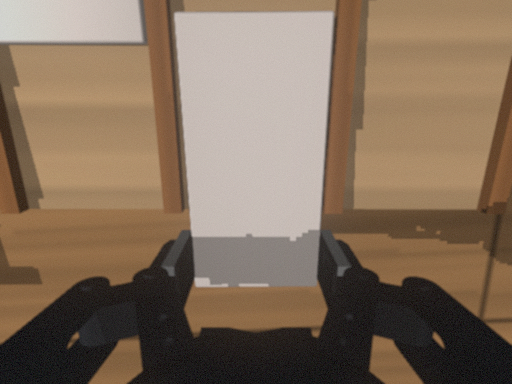

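View pics/l_s.png

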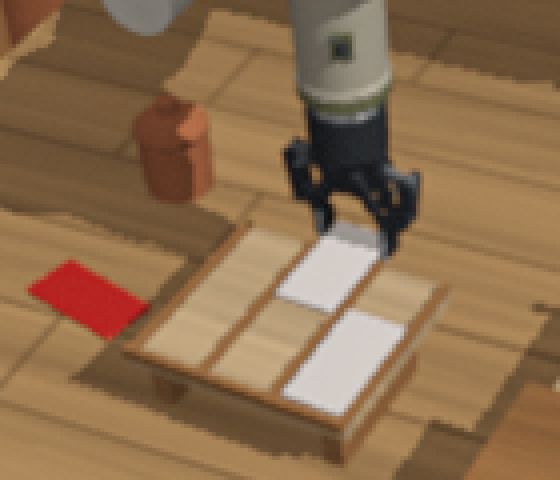

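The plate is pinched at a gap of 59.3 mm. I lift it gently.

Emit:
{"op": "jog_arm", "data": {
  "targets": [
    [0, 0, -0.003, 0, 0, 0, 0.42],
    [0, 0, -0.006, 0, 0, 0, 0.42],
    [0, 0, -0.01, 0, 0, 0, 0.42],
    [0, 0, -0.016, 0, 0, 0, 0.42],
    [0, 0, -0.022, 0, 0, 0, 0.42]
  ],
  "newtons": 30
}}

```text
time: 12.52
tool_pos: [504.0, -165.9, 74.6]
tcp_rot: [-180.0, 0.0, -3.3]
ft_force: [0.5, 0.2, -1.1]
finger_gap: 58.9
```

Run:
```python
from h import *
np.set_printoptions(precision=4,suppress=True)
delta([506,-165,53],-3.3)
s=r.snapshot("wrist"); save(s,"m_w.png")
s=r.snapshot("scene"); save(s,"m_s.png",(130,100,270,220),4)
```

```text
tcp [ 504.  -165.9   74.6] [-180.     0.    -3.3] shift [ 0.0019 -0.001   0.0216] rot [-0.0002  0.0006 -0.0006] f [ 0.5  0.2 -1.1] gap 58.9 t 12.5167
```

View pics/m_w.png

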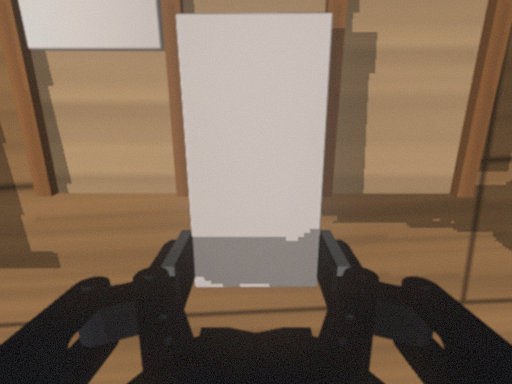

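View pics/m_s.png

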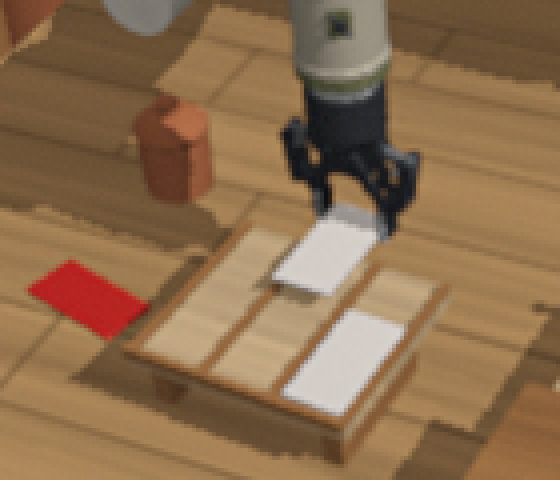

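The plate is level in the hand. I lift it and carry it to the drawer, aiming for drawer frame x ≈ -10, y ≈ -44.

Emit:
{"op": "jog_arm", "data": {
  "targets": [
    [0, 0, -0.015, 0, 0, 0, 0.42],
    [0, 0, -0.03, 0, 0, 0, 0.42],
    [0, 0, -0.045, 0, 0, 0, 0.42],
    [0, 0, -0.06, 0, 0, 0, 0.42],
    [0, 0, -0.07, 0, 0, 0, 0.42]
  ]
}}

```text
time: 13.03
tool_pos: [504.8, -166.2, 145.9]
tcp_rot: [180.0, -0.1, -3.3]
ft_force: [0.0, -0.8, -0.8]
finger_gap: 59.0
```

Emit:
{"op": "jog_arm", "data": {
  "targets": [
    [0, -0.02, 0, 0, 0, 0, 0.42],
    [0, -0.045, 0, 0, 0, 0, 0.42],
    [0, -0.07, 0, 0, 0, 0, 0.42],
    [0, -0.095, 0, 0, 0, 0, 0.42],
    [0, -0.12, 0, 0, 0, 0, 0.42]
  ]
}}

```text
time: 13.45
tool_pos: [511.1, -45.1, 144.1]
tcp_rot: [-180.0, 0.0, -3.4]
ft_force: [0.2, -0.2, -0.4]
finger_gap: 59.1
```

Emit:
{"op": "jog_arm", "data": {
  "targets": [
    [0, -0.025, 0, 0, 0, 0, 0.42],
    [0, -0.05, 0, 0, 0, 0, 0.42],
    [0, -0.075, 0, 0, 0, 0, 0.42],
    [0, -0.1, 0, 0, 0, 0, 0.42],
    [0, -0.125, 0, 0, 0, 0, 0.42]
  ]
}}

```text
time: 13.87
tool_pos: [518.3, 79.8, 144.1]
tcp_rot: [180.0, 0.0, -3.3]
ft_force: [-0.5, 0.8, -0.9]
finger_gap: 58.9
```

Run:
```python
from h import *
np.set_printoptions(precision=4,suppress=True)
delta([531,155,140],-3.3)
s=r.snapshot("top"); save(s,"n_t.png",(120,80,360,260),3.2)
s=r.snapshot("wrist"); save(s,"n_w.png")
```

```text
tcp [518.3  79.8 144.1] [180.    0.   -3.3] shift [ 0.0083 -0.0758  0.0041] rot [ 0.      0.0002 -0.0006] f [-0.5  0.8 -0.9] gap 58.9 t 13.8667
```

View pics/n_w.png

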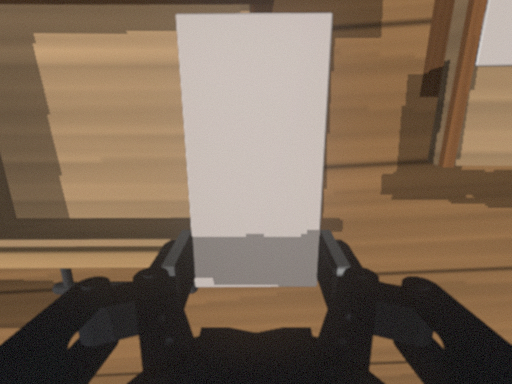

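View pics/n_t.png

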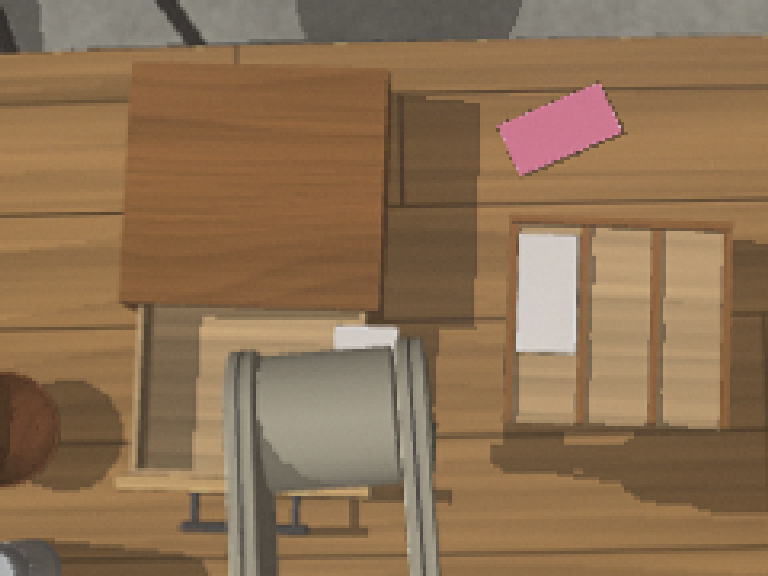

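Run:
```python
from h import *
np.set_printoptions(precision=1,suppress=True)
t=r.snapshot("top"); w=r.snapshot("wrist")
print("panel top inner edge/outer edge z79", toplane(t,[[90+200/2.4,90+330/2.4],[90+200/2.4,90+343/2.4],[90+330/2.4,90+337/2.4],[90+330/2.4,90+346/2.4]],79)[:,:2])
print("walls inner z68 L,R", toplane(t,[[90+182/2.4,90+270/2.4],[90+344/2.4,90+270/2.4]],68)[:,:2])
print("handle",toplane(t,[[90+210/2.4,90+371/2.4]],55)[:,:2])
print("wrist panel inner/outer", toplane(w,[[80,240],[80,252],[80,268]],79)[:,:2])
```

```text
panel top inner edge/outer edge z79 [[488.6 272.6]
 [471.5 272.7]
 [476.  101. ]
 [464.2 101.2]]
walls inner z68 L,R [[569.2 298.6]
 [564.5  81.7]]
handle [[433.8 264.4]]
wrist panel inner/outer [[494.4 216.8]
 [484.3 219. ]
 [470.4 222.1]]
```

Emit:
{"op": "jog_arm", "data": {
  "targets": [
    [0.002, -0.02, 0, 0, 0, 0, 0.42],
    [0.004, -0.04, 0, 0, 0, 0, 0.42],
    [0.006, -0.06, 0, 0, 0, 0, 0.42],
    [0.008, -0.074, 0, 0, 0, 0, 0.42],
    [0.008, -0.074, 0.01, 0, 0, 0, 0.42]
  ]
}}

```text
time: 14.48
tool_pos: [532.7, 153.6, 136.3]
tcp_rot: [-179.9, -0.2, -3.3]
ft_force: [1.1, 0.3, -0.1]
finger_gap: 59.0
```

Emit:
{"op": "jog_arm", "data": {
  "targets": [
    [0, 0, 0.015, 0, 0, 0, 0.42],
    [0, 0, 0.03, 0, 0, 0, 0.42],
    [0, 0, 0.045, 0, 0, 0, 0.42],
    [0, 0, 0.05, 0, 0, 0, 0.42],
    [0, 0, 0.05, 0, 0, 0, 0.42]
  ]
}}

```text
time: 14.9
tool_pos: [529.2, 150.7, 82.0]
tcp_rot: [179.9, 0.2, -3.4]
ft_force: [0.2, 0.8, -1.1]
finger_gap: 59.2
```

Run:
```python
from h import *
np.set_printoptions(precision=4,suppress=True)
delta([531,153,20],-3.3)
s=r.snapshot("scene"); save(s,"o_s.png",(180,130,360,270),4.2)
s=r.snapshot("wrist"); save(s,"o_w.png")
```

```text
tcp [529.2 150.7  82. ] [179.9   0.2  -3.4] shift [ 0.0019 -0.0025  0.062 ] rot [ 0.0013  0.004  -0.0014] f [ 0.2  0.8 -1.1] gap 59.2 t 14.9
```

View pics/o_w.png

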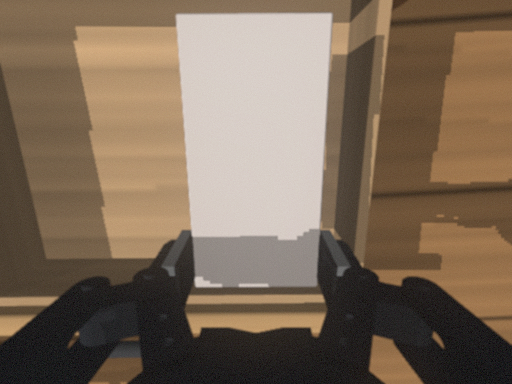

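View pics/o_s.png

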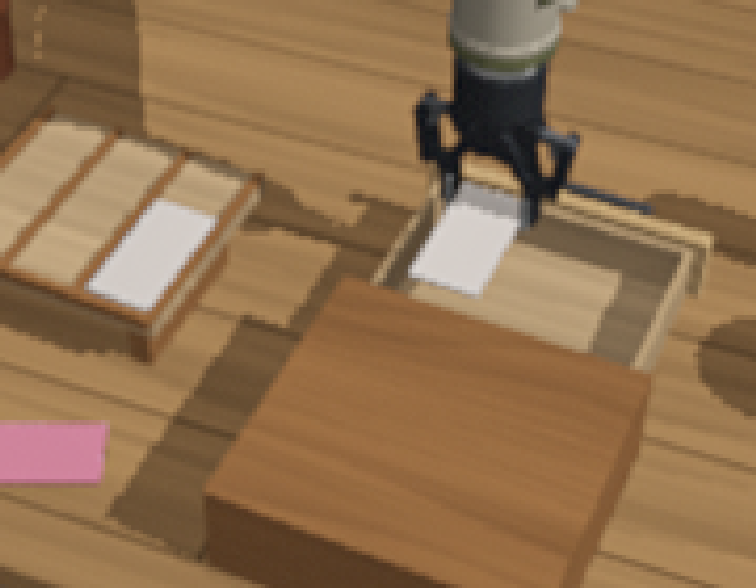

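Emit:
{"op": "jog_arm", "data": {
  "targets": [
    [0, -0.005, 0.012, 0, 0, 0, 0.42],
    [0, -0.006, 0.025, 0, 0, 0, 0.42],
    [0, -0.006, 0.037, 0, 0, 0, 0.42],
    [0, -0.006, 0.048, 0, 0, 0, 0.42],
    [0, -0.006, 0.055, 0, 0, 0, 0.42]
  ]
}}

```text
time: 15.42
tool_pos: [529.8, 157.8, 26.7]
tcp_rot: [180.0, 0.2, -3.3]
ft_force: [-0.2, 0.4, -1.4]
finger_gap: 59.1
```

Emit:
{"op": "jog_arm", "data": {
  "targets": [
    [0, 0, 0.002, 0, 0, 0, 0.42],
    [0, 0, 0.004, 0, 0, 0, 0.42],
    [0, 0, 0.004, 0, 0, 0, 0.42]
  ]
}}

```text
time: 15.67
tool_pos: [531.1, 158.0, 25.0]
tcp_rot: [180.0, 0.0, -3.3]
ft_force: [-0.8, -0.1, -0.4]
finger_gap: 59.2
```

Emit:
{"op": "jog_arm", "data": {
  "targets": [
    [0, 0, 0.002, 0, 0, 0, 0.42],
    [0, 0, 0.004, 0, 0, 0, 0.42],
    [0, 0, 0.004, 0, 0, 0, 0.42]
  ]
}}

```text
time: 15.92
tool_pos: [531.4, 158.0, 21.4]
tcp_rot: [-180.0, -0.0, -3.3]
ft_force: [-0.4, 0.4, -1.1]
finger_gap: 58.7
```

Emit:
{"op": "jog_arm", "data": {
  "targets": [
    [0, 0, 0.002, 0, 0, 0, 0.42],
    [0, 0, 0.002, 0, 0, 0, 0.42]
  ]
}}

```text
time: 16.08
tool_pos: [531.1, 158.0, 19.2]
tcp_rot: [-180.0, 0.0, -3.3]
ft_force: [-0.6, -0.1, -0.8]
finger_gap: 58.8
```

Emit:
{"op": "jog_arm", "data": {
  "targets": [
    [0, 0, 0.002, 0, 0, 0, 0.42],
    [0, 0, 0.002, 0, 0, 0, 0.42]
  ]
}}

```text
time: 16.25
tool_pos: [531.4, 158.0, 17.4]
tcp_rot: [-180.0, -0.0, -3.3]
ft_force: [0.2, 0.6, -1.0]
finger_gap: 59.0
```

Emit:
{"op": "jog_arm", "data": {
  "targets": [
    [0, 0, 0.002, 0, 0, 0, 0.42],
    [0, 0, 0.002, 0, 0, 0, 0.42]
  ]
}}

```text
time: 16.42
tool_pos: [533.4, 157.9, 17.2]
tcp_rot: [-180.0, -0.2, -3.3]
ft_force: [0.5, -2.1, 9.0]
finger_gap: 58.9
```

Emit:
{"op": "jog_arm", "data": {
  "targets": [
    [0, 0, 0.0015, 0, 0, 0, 0.42],
    [0, 0, 0.0015, 0, 0, 0, 0.42]
  ]
}}

```text
time: 16.58
tool_pos: [534.7, 157.9, 17.2]
tcp_rot: [-180.0, -0.4, -3.3]
ft_force: [0.1, -3.5, 17.0]
finger_gap: 58.9
```

The finger tips are on the floor, with the plate about 7 mm above it. I back off 2 mm and open slowly.

Emit:
{"op": "jog_arm", "data": {
  "targets": [
    [0, 0, -0.003, 0, 0, 0, 0.4],
    [0, 0, -0.003, 0, 0, 0, 0.3],
    [0, 0, -0.003, 0, 0, 0, 0.25],
    [0, 0, -0.003, 0, 0, 0, 0.2],
    [0, 0, -0.003, 0, 0, 0, 0.2]
  ]
}}

```text
time: 17.0
tool_pos: [530.7, 158.0, 16.2]
tcp_rot: [180.0, 0.1, -3.3]
ft_force: [-0.1, -0.6, -0.1]
finger_gap: 68.2
```

Emit:
{"op": "jog_arm", "data": {
  "targets": [
    [0, 0, -0.01, 0, 0, 0, 0.2],
    [0, 0, -0.03, 0, 0, 0, 0.2],
    [0, 0, -0.06, 0, 0, 0, 0.2],
    [0, 0, -0.1, 0, 0, 0, 0.2],
    [0, 0, -0.14, 0, 0, 0, 0.3]
  ]
}}

```text
time: 17.42
tool_pos: [530.0, 157.8, 157.8]
tcp_rot: [180.0, 0.1, -3.3]
ft_force: [1.2, -0.9, 0.6]
finger_gap: 60.1
```

Run:
```python
from h import *
np.set_printoptions(precision=4,suppress=True)
delta([450,-80,200],-3.3)
s=r.snapshot("scene"); save(s,"p_s.png",(180,130,360,270),4.2)
for q in whites(s,27,(240,130,340,240)): print(q)
s=r.snapshot("wrist"); save(s,"p_w.png")
for q in whites(s,27,None,2000): print(q)
```

```text
tcp [530.  157.8 157.8] [180.    0.1  -3.3] shift [-0.0661  0.2421 -0.0419] rot [ 0.0006  0.0024 -0.0006] f [ 1.2 -0.9  0.6] gap 60.1 t 17.4167
(array([294.5179, 197.4643]), ((552.1885986328125, 160.91452026367188), (62.61349105834961, 79.85688018798828), 87.04438018798828))
(array([257.0691, 131.5133]), ((575.09912109375, 156.35946655273438), (60.03813552856445, 118.94599914550781), 86.72679901123047))
```

View pics/p_w.png

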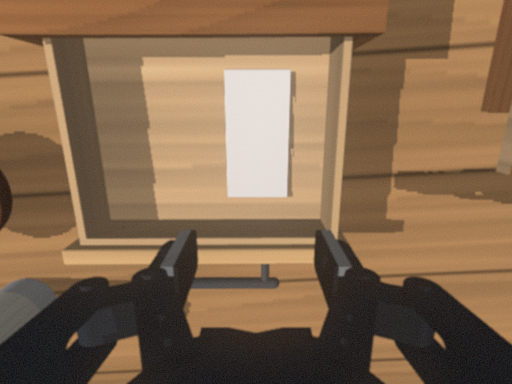

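View pics/p_s.png

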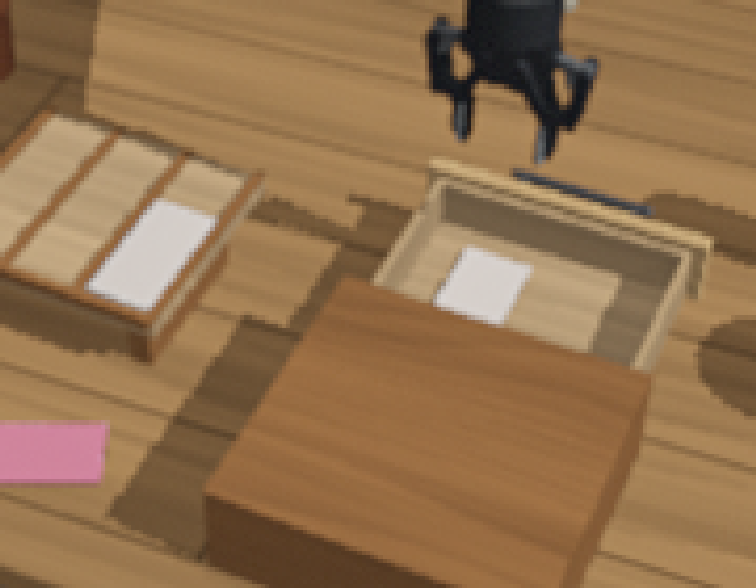

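Plate 1 lies flat in the drawer, wrist pixels (225–291, 70–197). I measure the drawer walls for the second placement.

Run:
```python
from h import *
np.set_printoptions(precision=1,suppress=True)
w=r.snapshot("wrist")
print(toplane(w,[[66,130],[340,130]],68)[:,:2], toplane(w,[[95,130],[327,130]],22)[:,:2], "front floor",toplane(w,[[200,219]],22)[:,:2],"panel top in",toplane(w,[[200,248]],79)[:,:2])
```

```text
[[594.3 308.5]
 [581.8  89.9]] [[590.6 310.2]
 [577.9  89.8]] front floor [[494.5 220.4]] panel top in [[490.2 210.4]]
```

Run:
```python
from h import *
delta([681,-101.5,110],-3.3)
t=r.snapshot("top")
for q in whites(t,70,(260,130,370,240)): print(q)
```

```text
tcp [534.4 158.7 162.5] [-179.9   -0.5   -3.3] shift [0.161  0.2514 0.0533] rot [-0.0024 -0.009  -0.0005] f [ 0.   0.3 -0.6] gap 60.0 t 17.5667
(array([290.18867925, 171.35849057]), ((660.5571899414062, -102.07334899902344), (57.778770446777344, 119.87659454345703), 88.1990737915039))
```

Emit:
{"op": "jog_arm", "data": {
  "targets": [
    [0.02, 0.03, 0, 0, 0, 0, 0.5],
    [0.04, 0.063, 0, 0, 0, 0, 0.8],
    [0.06, 0.096, 0, 0, 0, 0, 1],
    [0.08, 0.13, 0, 0, 0, 0, 1],
    [0.1, 0.16, 0, 0, 0, 0, 1]
  ]
}}

```text
time: 18.03
tool_pos: [621.0, -9.5, 154.8]
tcp_rot: [180.0, 0.2, -3.3]
ft_force: [1.3, -0.1, 1.4]
finger_gap: 0.6
```

Emit:
{"op": "jog_arm", "data": {
  "targets": [
    [0.02, 0.03, 0, 0, 0, 0, 1],
    [0.04, 0.06, 0.01, 0, 0, 0, 1],
    [0.062, 0.091, 0.03, 0, 0, 0, 1],
    [0.062, 0.091, 0.05, 0, 0, 0, 1],
    [0.062, 0.091, 0.05, 0, 0, 0, 1]
  ]
}}

```text
time: 18.45
tool_pos: [674.4, -103.4, 98.7]
tcp_rot: [-179.9, 0.6, -3.5]
ft_force: [-1.5, 1.4, -1.8]
finger_gap: -0.0
```

Run:
```python
from h import *
delta([681,-101.5,80],-3.3)
s=r.snapshot("scene"); save(s,"q_s.png",(150,130,290,250),4)
for q in whites(s,70,(150,130,260,250)): print(q)
```

```text
tcp [ 674.4 -103.4   98.7] [-179.9    0.6   -3.5] shift [ 0.0067 -0.0022  0.0186] rot [-0.0018  0.0112 -0.0037] f [-1.5  1.4 -1.8] gap -0.0 t 18.45
(array([216.05633803, 190.66197183]), ((661.597412109375, -96.28002166748047), (60.54778289794922, 122.93060302734375), 85.99978637695312))
```

View pics/q_s.png

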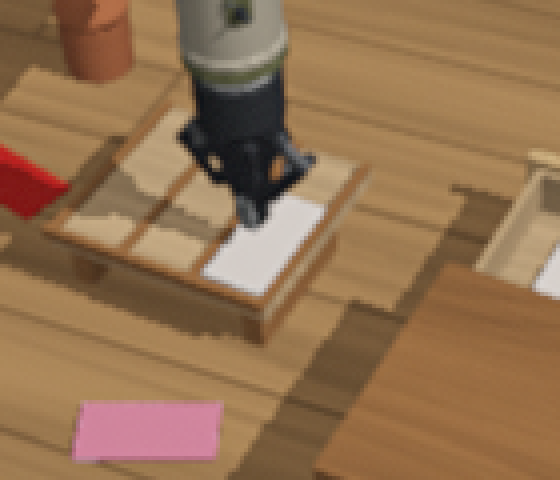

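Emit:
{"op": "jog_arm", "data": {
  "targets": [
    [0, 0, 0.01, 0, 0, 0, 1],
    [0, 0, 0.02, 0, 0, 0, 1],
    [0, 0, 0.025, 0, 0, 0, 1],
    [0, 0, 0.025, 0, 0, 0, 1],
    [0, 0, 0.025, 0, 0, 0, 1]
  ]
}}

```text
time: 18.92
tool_pos: [678.1, -101.2, 81.9]
tcp_rot: [-180.0, 0.0, -3.3]
ft_force: [0.3, 0.6, 0.3]
finger_gap: 0.3
```

Emit:
{"op": "jog_arm", "data": {
  "targets": [
    [0, 0, 0.003, 0, 0, 0, 1],
    [0, 0, 0.006, 0, 0, 0, 1],
    [0, 0, 0.006, 0, 0, 0, 1],
    [0, 0, 0.006, 0, 0, 0, 1]
  ]
}}

```text
time: 19.25
tool_pos: [678.2, -102.0, 75.7]
tcp_rot: [-180.0, 0.0, -3.3]
ft_force: [0.2, 0.7, 1.0]
finger_gap: 0.2
```

Emit:
{"op": "jog_arm", "data": {
  "targets": [
    [0, -0.001, 0.002, 0, 0, 0, 1],
    [0, -0.001, 0.004, 0, 0, 0, 1],
    [0, -0.001, 0.005, 0, 0, 0, 1],
    [0, -0.001, 0.005, 0, 0, 0, 1]
  ]
}}

```text
time: 19.58
tool_pos: [678.1, -101.0, 70.3]
tcp_rot: [-180.0, 0.0, -3.3]
ft_force: [-0.4, 0.4, 0.9]
finger_gap: 0.2
```

Emit:
{"op": "jog_arm", "data": {
  "targets": [
    [0, 0, 0.0015, 0, 0, 0, 1],
    [0, 0, 0.0015, 0, 0, 0, 1]
  ]
}}

```text
time: 19.75
tool_pos: [678.8, -101.1, 70.1]
tcp_rot: [180.0, -0.1, -3.3]
ft_force: [-2.3, -0.7, 3.6]
finger_gap: 0.0
```

Emit:
{"op": "jog_arm", "data": {
  "targets": [
    [0, 0, 0.001, 0, 0, 0, 1],
    [0, 0, 0.001, 0, 0, 0, 1]
  ]
}}

```text
time: 19.92
tool_pos: [679.2, -101.2, 70.1]
tcp_rot: [180.0, -0.1, -3.3]
ft_force: [-2.3, 0.9, 8.8]
finger_gap: 0.0
```

Emit:
{"op": "jog_arm", "data": {
  "targets": [
    [-0.007, 0, 0.0005, 0, 0, 0, 1],
    [-0.014, 0, 0.0005, 0, 0, 0, 1],
    [-0.021, 0, 0.0005, 0, 0, 0, 1],
    [-0.028, 0, 0.0005, 0, 0, 0, 1],
    [-0.035, 0, 0.0005, 0, 0, 0, 1]
  ]
}}

```text
time: 20.33
tool_pos: [645.3, -99.4, 70.1]
tcp_rot: [180.0, -0.3, -3.3]
ft_force: [2.0, -0.2, 6.9]
finger_gap: -0.5
```

Emit:
{"op": "jog_arm", "data": {
  "targets": [
    [-0.008, 0, 0, 0, 0, 0, 1],
    [-0.016, 0, 0, 0, 0, 0, 1],
    [-0.024, 0, 0, 0, 0, 0, 1],
    [-0.032, 0, 0, 0, 0, 0, 1],
    [-0.04, 0, 0, 0, 0, 0, 1]
  ]
}}

```text
time: 20.75
tool_pos: [605.4, -97.1, 70.1]
tcp_rot: [180.0, -0.3, -3.3]
ft_force: [3.5, 0.7, 8.0]
finger_gap: -0.1
```

Run:
```python
from h import *
s=r.snapshot("scene"); save(s,"r_s.png",(150,130,290,250),4)
for q in whites(s,70,(150,130,260,250)): print(q)
```

```text
(array([226.17647059, 180.        ]), ((589.547119140625, -91.86444854736328), (60.753517150878906, 124.16403198242188), 85.57415008544922))
```

Emit:
{"op": "jog_arm", "data": {
  "targets": [
    [-0.008, 0, 0, 0, 0, 0, 1],
    [-0.016, 0, 0, 0, 0, 0, 1],
    [-0.024, 0, 0, 0, 0, 0, 1],
    [-0.032, 0, 0, 0, 0, 0, 1],
    [-0.037, 0, 0, 0, 0, 0, 1]
  ]
}}

```text
time: 21.22
tool_pos: [568.3, -95.0, 70.1]
tcp_rot: [179.9, -0.3, -3.3]
ft_force: [3.3, -0.1, 7.8]
finger_gap: 0.1
```

Emit:
{"op": "jog_arm", "data": {
  "targets": [
    [0, 0, 0, 0, 0, 0, 1],
    [0, 0, -0.005, 0, 0, 0, 1],
    [0, 0, -0.03, 0, 0, 0, 0.8],
    [0, 0, -0.07, 0, 0, 0, 0.5],
    [-0.02, 0, -0.09, 0, 0, 0, 0.2]
  ]
}}

```text
time: 21.63
tool_pos: [549.4, -93.8, 161.9]
tcp_rot: [180.0, -0.3, -3.3]
ft_force: [1.5, -0.9, 1.8]
finger_gap: 35.5
```

Emit:
{"op": "jog_arm", "data": {
  "targets": [
    [-0.035, 0, 0, 0, 0, 0, 0],
    [-0.07, 0, 0, 0, 0, 0, 0],
    [-0.095, 0, 0, 0, 0, 0, 0],
    [-0.095, 0, 0, 0, 0, 0, 0],
    [-0.095, 0, 0, 0, 0, 0, 0]
  ]
}}

```text
time: 22.05
tool_pos: [450.9, -87.7, 157.8]
tcp_rot: [180.0, -0.0, -3.4]
ft_force: [0.4, -0.2, 0.8]
finger_gap: 85.5
```

Run:
```python
from h import *
delta([510,-95,90],-3.3)
for n in("scene","top","wrist"):
    s=r.snapshot(n); save(s,f"s_{n}.png")
    for w in whites(s,70,{"scene":(150,130,260,250),"top":(260,130,370,240),"wrist":(130,0,512,384)}[n],150): print(n,w)
```

```text
tcp [450.9 -87.7 157.8] [180.   -0.   -3.4] shift [0.0594 0.0038 0.0678] rot [ 0.0001 -0.0004 -0.0011] f [ 0.4 -0.2  0.8] gap 85.5 t 22.05
scene (array([230.23880597, 171.56716418]), ((553.9724731445312, -91.33808135986328), (63.49610137939453, 123.38028717041016), 87.14054870605469))
top (array([289.97727273, 199.46590909]), ((567.4887084960938, -97.53251647949219), (58.12507247924805, 92.09735107421875), 86.15129852294922))
wrist (array([258.08409091,  67.60227273]), ((542.016845703125, -94.21380615234375), (60.22616195678711, 94.49147033691406), 87.15963745117188))
```

View pics/s_wrist.png

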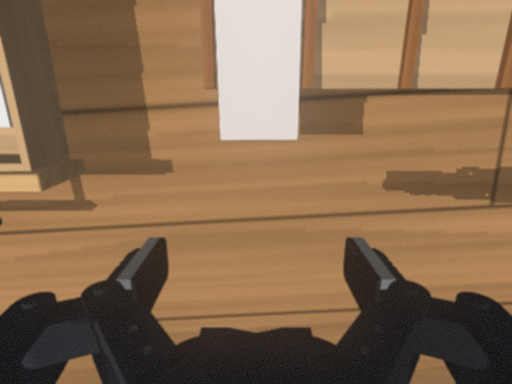

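Run:
```python
from h import *
np.set_printoptions(precision=1,suppress=True)
s=r.snapshot("wrist")
print("plate front",toplane(s,[[220,140.5],[298,140.5]],70)[:,:2],"rack edge",toplane(s,[[190,89],[330,89.5]],65)[:,:2])
```

```text
plate front [[ 495.8  -62.1]
 [ 492.3 -122.3]] rack edge [[ 535.   -42.5]
 [ 528.4 -147.7]]
```

Overhang is 38 mm. I pinch at (511,-93).

Emit:
{"op": "jog_arm", "data": {
  "targets": [
    [0.03, 0.002, 0.02, 0, 0, 0, 0],
    [0.06, 0.003, 0.045, 0, 0, 0, 0],
    [0.06, 0.003, 0.065, 0, 0, 0, 0],
    [0.06, 0.003, 0.068, 0, 0, 0, 0],
    [0.06, 0.003, 0.068, 0, 0, 0, 0]
  ]
}}

```text
time: 22.67
tool_pos: [510.1, -93.7, 87.5]
tcp_rot: [-179.9, 0.3, -3.3]
ft_force: [0.3, 0.3, 0.9]
finger_gap: 85.2
```

Run:
```python
from h import *
delta([511,-93.5,53],-3.3)
s=r.snapshot("wrist"); save(s,"t_w.png")
```

```text
tcp [510.1 -93.7  87.5] [-179.9    0.3   -3.3] shift [ 0.0011 -0.0003  0.0345] rot [-0.0012  0.0052 -0.0003] f [0.3 0.3 0.9] gap 85.2 t 22.6667
```

View pics/t_w.png

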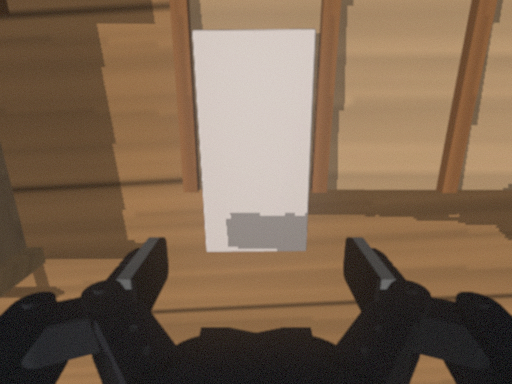

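Emit:
{"op": "jog_arm", "data": {
  "targets": [
    [0, 0, 0.015, 0, 0, 0, 0],
    [0, 0, 0.03, 0, 0, 0, 0],
    [0, 0, 0.036, 0, 0, 0, 0],
    [0, 0, 0.036, 0, 0, 0, 0.1],
    [0, 0, 0.036, 0, 0, 0, 0.15]
  ],
  "newtons": 25
}}

```text
time: 23.13
tool_pos: [512.0, -94.5, 55.2]
tcp_rot: [180.0, -0.1, -3.3]
ft_force: [0.2, -0.3, -0.7]
finger_gap: 72.6
```

Emit:
{"op": "jog_arm", "data": {
  "targets": [
    [0, 0, 0, 0, 0, 0, 0.2],
    [0, 0, 0, 0, 0, 0, 0.25],
    [0, 0, 0, 0, 0, 0, 0.3],
    [0, 0, 0, 0, 0, 0, 0.35],
    [0, 0, 0, 0, 0, 0, 0.42]
  ]
}}

```text
time: 23.55
tool_pos: [512.3, -94.5, 55.0]
tcp_rot: [180.0, -0.1, -3.3]
ft_force: [-1.9, 0.6, 6.5]
finger_gap: 59.0
```

Emit:
{"op": "jog_arm", "data": {
  "targets": [
    [0, 0, -0.003, 0, 0, 0, 0.42],
    [0, 0, -0.006, 0, 0, 0, 0.42],
    [0, 0, -0.01, 0, 0, 0, 0.42],
    [0, 0, -0.016, 0, 0, 0, 0.42],
    [0, 0, -0.022, 0, 0, 0, 0.42]
  ],
  "newtons": 30
}}

```text
time: 23.97
tool_pos: [511.3, -94.2, 76.2]
tcp_rot: [-180.0, 0.0, -3.3]
ft_force: [1.0, 0.1, -0.6]
finger_gap: 58.9
```

Run:
```python
from h import *
delta([511,-93.5,53],-3.3)
s=r.snapshot("wrist"); save(s,"u_w.png")
```

```text
tcp [511.3 -94.2  76.2] [-180.     0.    -3.3] shift [-0.0003 -0.0007  0.0232] rot [-0.0001  0.0006 -0.0006] f [ 1.   0.1 -0.6] gap 58.9 t 23.9667
```

View pics/u_w.png

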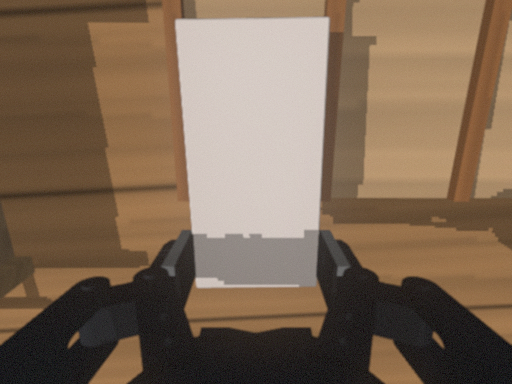

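The plate is held level. I carry it to TCP (535,241).

Emit:
{"op": "jog_arm", "data": {
  "targets": [
    [0, 0, -0.015, 0, 0, 0, 0.42],
    [0, 0, -0.03, 0, 0, 0, 0.42],
    [0, 0, -0.045, 0, 0, 0, 0.42],
    [0, 0, -0.06, 0, 0, 0, 0.42],
    [0, -0.01, -0.068, 0, 0, 0, 0.42]
  ]
}}

```text
time: 24.43
tool_pos: [513.1, -85.5, 146.2]
tcp_rot: [179.9, -0.2, -3.4]
ft_force: [0.8, -0.4, -0.9]
finger_gap: 59.1
```

Emit:
{"op": "jog_arm", "data": {
  "targets": [
    [0, -0.025, 0, 0, 0, 0, 0.42],
    [0, -0.05, 0, 0, 0, 0, 0.42],
    [0, -0.075, 0, 0, 0, 0, 0.42],
    [0, -0.1, 0, 0, 0, 0, 0.42],
    [0, -0.125, 0, 0, 0, 0, 0.42]
  ]
}}

```text
time: 24.85
tool_pos: [519.1, 42.3, 143.7]
tcp_rot: [-180.0, 0.0, -3.3]
ft_force: [0.1, -0.9, -1.7]
finger_gap: 58.8
```

Emit:
{"op": "jog_arm", "data": {
  "targets": [
    [0, -0.025, 0, 0, 0, 0, 0.42],
    [0, -0.05, 0, 0, 0, 0, 0.42],
    [0, -0.075, 0, 0, 0, 0, 0.42],
    [0, -0.1, 0, 0, 0, 0, 0.42],
    [0, -0.125, 0, 0, 0, 0, 0.42]
  ]
}}

```text
time: 25.27
tool_pos: [526.1, 167.2, 143.7]
tcp_rot: [-180.0, 0.0, -3.3]
ft_force: [-0.1, 1.1, -0.2]
finger_gap: 58.9
```

Run:
```python
from h import *
delta([535,241,90],-3.3)
```

```text
tcp [526.1 167.2 143.7] [-180.     0.    -3.3] shift [ 0.0046 -0.0741  0.0537] rot [-0.0002  0.0002 -0.0004] f [-0.1  1.1 -0.2] gap 58.9 t 25.2667
```

Emit:
{"op": "jog_arm", "data": {
  "targets": [
    [0.002, -0.025, 0, 0, 0, 0, 0.42],
    [0.004, -0.05, 0, 0, 0, 0, 0.42],
    [0.004, -0.074, 0, 0, 0, 0, 0.42],
    [0.004, -0.074, 0.01, 0, 0, 0, 0.42],
    [0.004, -0.074, 0.025, 0, 0, 0, 0.42]
  ]
}}

```text
time: 25.68
tool_pos: [535.6, 241.4, 120.1]
tcp_rot: [-179.9, -0.2, -3.2]
ft_force: [0.3, -0.3, -1.5]
finger_gap: 58.9
```

Emit:
{"op": "jog_arm", "data": {
  "targets": [
    [0, 0, 0.015, 0, 0, 0, 0.42],
    [0, 0, 0.027, 0, 0, 0, 0.42],
    [0, 0, 0.037, 0, 0, 0, 0.42],
    [0, 0, 0.037, 0, 0, 0, 0.42],
    [0, 0, 0.037, 0, 0, 0, 0.42]
  ]
}}

```text
time: 26.1
tool_pos: [534.4, 238.6, 81.1]
tcp_rot: [180.0, 0.1, -3.4]
ft_force: [0.2, -1.2, -0.4]
finger_gap: 58.8
```

Run:
```python
from h import *
delta([535,241,20],-3.3)
s=r.snapshot("scene"); save(s,"v_s.png",(180,130,360,270),4.2)
s=r.snapshot("wrist"); save(s,"v_w.png")
```

```text
tcp [534.4 238.6  81.1] [ 1.8e+02  1.0e-01 -3.4e+00] shift [ 0.0006 -0.0025  0.0611] rot [ 0.0006  0.0014 -0.0009] f [ 0.2 -1.2 -0.4] gap 58.8 t 26.1
```

View pics/v_w.png

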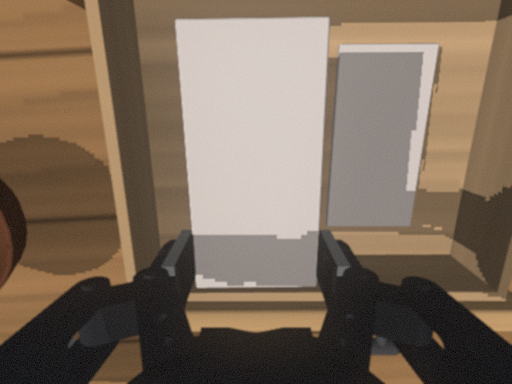

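View pics/v_s.png

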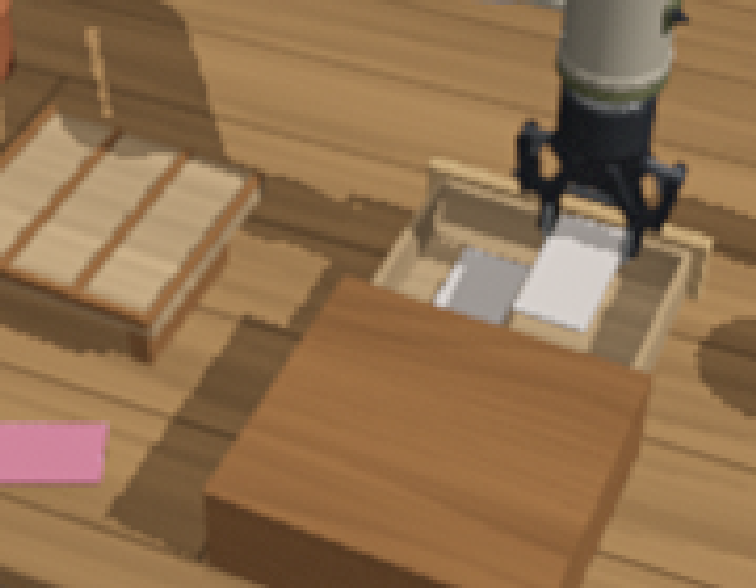

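Emit:
{"op": "jog_arm", "data": {
  "targets": [
    [0, 0, 0.012, 0, 0, 0, 0.42],
    [0, 0, 0.025, 0, 0, 0, 0.42],
    [0, 0, 0.037, 0, 0, 0, 0.42],
    [0, 0, 0.048, 0, 0, 0, 0.42],
    [0, 0, 0.054, 0, 0, 0, 0.42]
  ]
}}

```text
time: 26.62
tool_pos: [533.2, 238.3, 24.8]
tcp_rot: [179.9, 0.2, -3.3]
ft_force: [-0.1, -0.3, -1.8]
finger_gap: 58.9
```

Emit:
{"op": "jog_arm", "data": {
  "targets": [
    [0, 0, 0.002, 0, 0, 0, 0.42],
    [0, 0, 0.005, 0, 0, 0, 0.42],
    [0, 0, 0.007, 0, 0, 0, 0.42],
    [0, 0, 0.007, 0, 0, 0, 0.42]
  ]
}}

```text
time: 26.95
tool_pos: [535.0, 239.0, 20.8]
tcp_rot: [-180.0, -0.0, -3.3]
ft_force: [0.3, 0.3, -1.0]
finger_gap: 59.1
```

Emit:
{"op": "jog_arm", "data": {
  "targets": [
    [0, 0, 0.0025, 0, 0, 0, 0.42],
    [0, 0, 0.0025, 0, 0, 0, 0.42]
  ]
}}

```text
time: 27.12
tool_pos: [535.1, 239.0, 18.4]
tcp_rot: [-180.0, -0.0, -3.3]
ft_force: [-0.7, 0.4, -0.8]
finger_gap: 59.0
```

Emit:
{"op": "jog_arm", "data": {
  "targets": [
    [0, 0, 0, 0, 0, 0, 0.4],
    [0, 0, 0, 0, 0, 0, 0.3],
    [0, 0, 0, 0, 0, 0, 0.25],
    [0, 0, 0, 0, 0, 0, 0.2],
    [0, 0, 0, 0, 0, 0, 0.2]
  ]
}}

```text
time: 27.53
tool_pos: [535.2, 239.0, 18.6]
tcp_rot: [-180.0, -0.0, -3.3]
ft_force: [0.1, -0.1, -0.0]
finger_gap: 68.6
```

Emit:
{"op": "jog_arm", "data": {
  "targets": [
    [0, 0, -0.01, 0, 0, 0, 0.2],
    [0, 0, -0.03, 0, 0, 0, 0.2],
    [0, 0, -0.06, 0, 0, 0, 0.2],
    [0, 0, -0.1, 0, 0, 0, 0.2],
    [0, 0, -0.14, 0, 0, 0, 0.3]
  ]
}}

```text
time: 27.95
tool_pos: [533.9, 238.6, 159.6]
tcp_rot: [180.0, 0.1, -3.3]
ft_force: [0.4, 0.1, -0.7]
finger_gap: 60.3
```

Run:
```python
from h import *
delta([433,200,160],86.7)
s=r.snapshot("wrist"); save(s,"w_w.png")
for q in whites(s,27,None,2000): print(q)
s=r.snapshot("scene"); save(s,"w_s.png",(130,130,360,290),3.3)
```

```text
tcp [533.9 238.6 159.6] [ 1.8e+02  1.0e-01 -3.3e+00] shift [-0.0985  0.0444 -0.0002] rot [-8.0000e-04  1.9000e-03 -1.5714e+00] f [ 0.4  0.1 -0.7] gap 60.3 t 27.95
(array([255.1202046 , 126.78005115]), ((576.9353637695312, 237.38780212402344), (59.87455749511719, 118.86063385009766), 86.81819915771484))
(array([344.01015228, 123.60913706]), ((574.733154296875, 156.7608184814453), (60.768070220947266, 119.66889190673828), 86.78182983398438))
```

View pics/w_w.png

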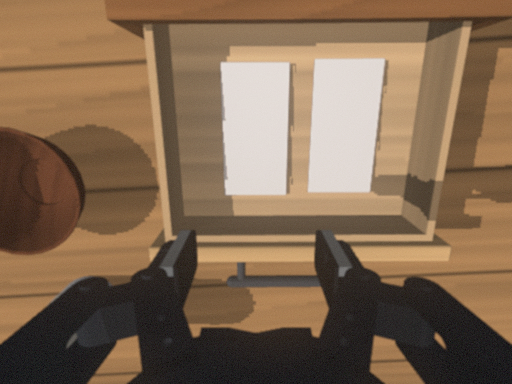

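View pics/w_s.png

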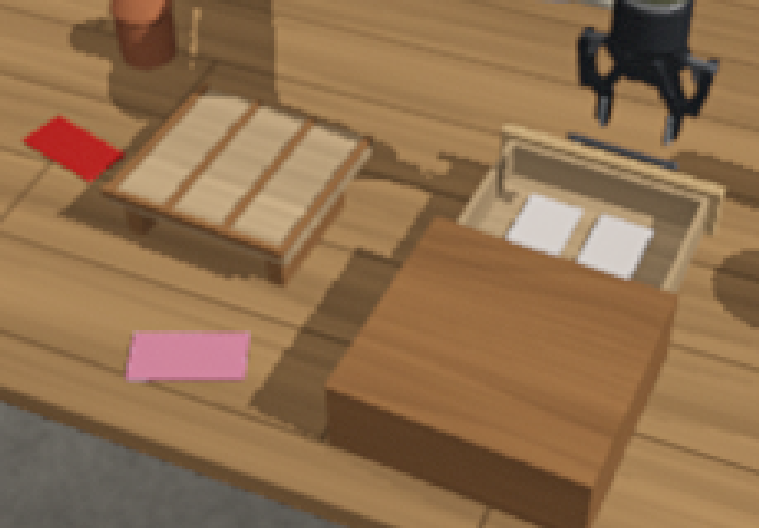

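Both plates lie flat side by side in the drawer and the rack is empty. I go back to the handle to shut the drawer.

Emit:
{"op": "jog_arm", "data": {
  "targets": [
    [-0.03, 0.01, 0, 0, 0, 0, 0.4],
    [-0.06, 0.03, 0, 0, 0, 0, 0.5],
    [-0.098, 0.044, 0, 0, 0, -0.12, 0.6],
    [-0.098, 0.044, 0, 0, 0, -0.24, 0.68],
    [-0.098, 0.044, 0, 0, 0, -0.36, 0.68]
  ]
}}

```text
time: 28.47
tool_pos: [431.9, 199.9, 158.0]
tcp_rot: [-180.0, 0.0, 17.6]
ft_force: [0.4, 0.6, 0.4]
finger_gap: 27.2
```

Emit:
{"op": "jog_arm", "data": {
  "targets": [
    [0, 0, 0, 0, 0, -0.12, 0.68],
    [0, 0, 0, 0, 0, -0.24, 0.68],
    [0, 0, 0, 0, 0, -0.36, 0.68],
    [0, 0, 0, 0, 0, -0.48, 0.68],
    [0, 0, 0, 0, 0, -0.6, 0.68]
  ]
}}

```text
time: 28.88
tool_pos: [434.7, 200.8, 159.1]
tcp_rot: [180.0, -0.1, 52.0]
ft_force: [-0.6, -0.4, -0.0]
finger_gap: 27.1
```

Emit:
{"op": "jog_arm", "data": {
  "targets": [
    [0, 0, 0, 0, 0, -0.12, 0.68],
    [0, 0, 0, 0, 0, -0.24, 0.68],
    [0, 0, 0, 0, 0, -0.36, 0.68],
    [0, 0, 0, 0, 0, -0.48, 0.68],
    [0, 0, 0, 0, 0, -0.61, 0.68]
  ]
}}

```text
time: 29.3
tool_pos: [434.7, 200.8, 159.0]
tcp_rot: [179.9, -0.0, 86.7]
ft_force: [0.4, 0.4, -0.1]
finger_gap: 27.5
```

Emit:
{"op": "jog_arm", "data": {
  "targets": [
    [0, 0, 0, 0, 0, 0, 0.68],
    [0, 0, 0, 0, 0, 0, 0.68]
  ]
}}

```text
time: 29.47
tool_pos: [434.7, 200.7, 158.9]
tcp_rot: [180.0, -0.0, 86.1]
ft_force: [-0.1, -0.1, -0.0]
finger_gap: 27.2
```

Run:
```python
from h import *
delta([432.7,203,38.5],86.5)
s=r.snapshot("wrist"); save(s,"x_w.png")
```

```text
tcp [434.7 200.7 158.9] [180.   -0.   86.1] shift [ 0.0021 -0.0022  0.1204] rot [ 0.0007 -0.0003 -0.0069] f [-0.1 -0.1 -0. ] gap 27.2 t 29.4667
```

View pics/x_w.png

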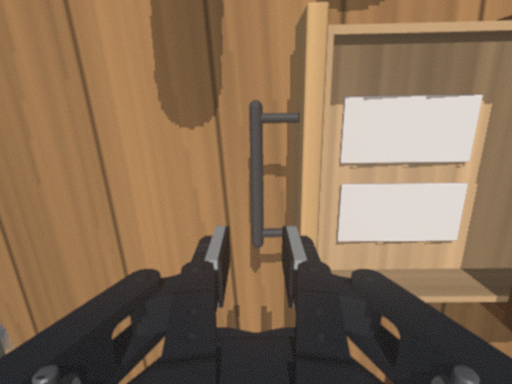

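Emit:
{"op": "jog_arm", "data": {
  "targets": [
    [0.002, -0.002, 0.03, 0, 0, 0, 0.7],
    [0.002, -0.002, 0.06, 0, 0, 0, 0.7],
    [0.002, -0.002, 0.08, 0, 0, 0, 0.7],
    [0.002, -0.002, 0.1, 0, 0, 0, 0.7],
    [0.002, -0.002, 0.118, 0, 0, 0, 0.7]
  ]
}}

```text
time: 29.93
tool_pos: [432.2, 202.7, 39.0]
tcp_rot: [-180.0, 0.0, 86.1]
ft_force: [-1.0, -0.2, -0.1]
finger_gap: 25.6
```

Emit:
{"op": "jog_arm", "data": {
  "targets": [
    [0, 0, 0, 0, 0, 0, 0.7],
    [0, 0, 0, 0, 0, 0, 0.8],
    [0, 0, 0, 0, 0, 0, 0.95],
    [0, 0, 0, 0, 0, 0, 0.95],
    [0, 0, 0, 0, 0, 0, 0.95]
  ],
  "newtons": 20
}}

```text
time: 30.35
tool_pos: [433.1, 202.9, 41.1]
tcp_rot: [179.9, -0.0, 86.3]
ft_force: [0.1, -1.9, -2.9]
finger_gap: 9.9
```

Emit:
{"op": "jog_arm", "data": {
  "targets": [
    [0, 0.003, 0, 0, 0, 0, 0.95],
    [0, 0.009, 0, 0, 0, 0, 0.95],
    [0, 0.018, 0, 0, 0, 0, 0.95],
    [0, 0.028, 0, 0, 0, 0, 0.95],
    [0, 0.038, 0, 0, 0, 0, 0.95]
  ]
}}

```text
time: 30.77
tool_pos: [472.5, 200.8, 41.1]
tcp_rot: [179.9, -0.1, 86.3]
ft_force: [-1.6, 2.1, 2.6]
finger_gap: 10.0
```

Emit:
{"op": "jog_arm", "data": {
  "targets": [
    [0, 0.01, 0, 0, 0, 0, 0.95],
    [0, 0.02, 0, 0, 0, 0, 0.95],
    [0, 0.03, 0, 0, 0, 0, 0.95],
    [0, 0.04, 0, 0, 0, 0, 0.95],
    [0, 0.05, 0, 0, 0, 0, 0.95]
  ]
}}

```text
time: 31.18
tool_pos: [522.6, 198.1, 41.1]
tcp_rot: [179.9, -0.1, 86.3]
ft_force: [-1.5, 5.3, 3.6]
finger_gap: 9.8
```

Emit:
{"op": "jog_arm", "data": {
  "targets": [
    [0, 0.01, 0, 0, 0, 0, 0.95],
    [0, 0.02, 0, 0, 0, 0, 0.95],
    [0, 0.03, 0, 0, 0, 0, 0.95],
    [0, 0.04, 0, 0, 0, 0, 0.95],
    [0, 0.048, 0, 0, 0, 0, 0.95]
  ]
}}

```text
time: 31.6
tool_pos: [570.7, 195.6, 41.1]
tcp_rot: [179.9, -0.2, 86.3]
ft_force: [-1.9, 7.3, 4.8]
finger_gap: 9.8
```

Emit:
{"op": "jog_arm", "data": {
  "targets": [
    [0, 0.006, 0, 0, 0, 0, 0.95],
    [0, 0.012, 0, 0, 0, 0, 0.95],
    [0, 0.018, 0, 0, 0, 0, 0.95],
    [0, 0.023, 0, 0, 0, 0, 0.95],
    [0, 0.026, 0, 0, 0, 0, 0.95]
  ]
}}

```text
time: 32.02
tool_pos: [596.5, 194.2, 41.1]
tcp_rot: [179.9, -0.2, 86.3]
ft_force: [-1.4, 8.2, 4.7]
finger_gap: 9.8
```

Emit:
{"op": "jog_arm", "data": {
  "targets": [
    [0, 0.003, 0, 0, 0, 0, 0.95],
    [0, 0.006, 0, 0, 0, 0, 0.95],
    [0, 0.009, 0, 0, 0, 0, 0.95],
    [0, 0.012, 0, 0, 0, 0, 0.95],
    [0, 0.013, 0, 0, 0, 0, 0.95]
  ]
}}

```text
time: 32.43
tool_pos: [602.6, 193.8, 40.7]
tcp_rot: [-179.3, -0.1, 86.4]
ft_force: [-38.3, 7.2, 32.7]
finger_gap: 9.9
```

Emit:
{"op": "jog_arm", "data": {
  "targets": [
    [0, 0.002, 0, 0, 0, 0, 0.95],
    [0, 0.003, 0, 0, 0, 0, 0.95],
    [0, 0.003, 0, 0, 0, 0, 0.95]
  ]
}}

```text
time: 32.68
tool_pos: [602.7, 193.9, 40.5]
tcp_rot: [-179.0, -0.0, 86.4]
ft_force: [-47.7, 6.3, 39.1]
finger_gap: 10.1
```

The stop is reached at x ≈ 602.7. I relax the push, then release.

Emit:
{"op": "jog_arm", "data": {
  "targets": [
    [0, -0.004, 0, 0, 0, 0, 0.95],
    [0, -0.007, 0, 0, 0, 0, 0.95],
    [0, -0.008, 0, 0, 0, 0, 0.95],
    [0, -0.008, 0, 0, 0, 0, 0.95]
  ]
}}

```text
time: 33.02
tool_pos: [602.4, 193.9, 40.8]
tcp_rot: [-180.0, -0.2, 86.4]
ft_force: [-6.9, 8.4, 7.3]
finger_gap: 10.2
```

Emit:
{"op": "jog_arm", "data": {
  "targets": [
    [0, 0, 0, 0, 0, 0, 0.85],
    [0, 0, 0, 0, 0, 0, 0.7],
    [0, 0, 0, 0, 0, 0, 0.7],
    [0, 0, 0, 0, 0, 0, 0.7],
    [0, 0, 0, 0, 0, 0, 0.7]
  ]
}}

```text
time: 33.43
tool_pos: [602.5, 191.6, 40.0]
tcp_rot: [-180.0, 0.0, 86.3]
ft_force: [0.7, 0.4, 0.7]
finger_gap: 25.6
```

Run:
```python
from h import *
delta([600,193,160],86.5)
s=r.snapshot("wrist"); save(s,"y_w.png")
```

```text
tcp [602.5 191.6  40. ] [-180.     0.    86.3] shift [ 0.0013 -0.0026 -0.12  ] rot [-0.0002  0.0002 -0.0034] f [0.7 0.4 0.7] gap 25.6 t 33.4333
```

View pics/y_w.png

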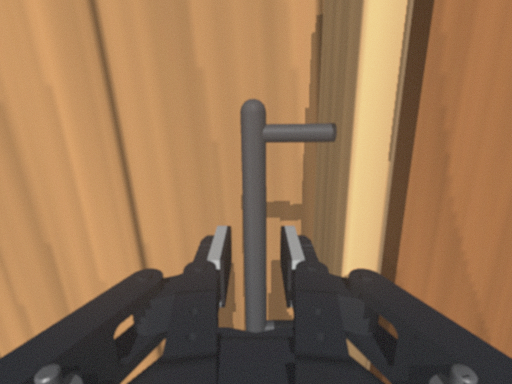

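Emit:
{"op": "jog_arm", "data": {
  "targets": [
    [0, 0, -0.02, 0, 0, 0, 0.68],
    [0, 0, -0.05, 0, 0, 0, 0.68],
    [0, 0, -0.09, 0, 0, 0, 0.68],
    [0, 0, -0.13, 0, 0, 0, 0.68],
    [0, -0.02, -0.16, 0, 0, 0, 0.68]
  ]
}}

```text
time: 33.9
tool_pos: [585.0, 192.7, 204.1]
tcp_rot: [179.7, -0.1, 86.3]
ft_force: [1.8, 0.5, 0.8]
finger_gap: 27.5
```

Emit:
{"op": "jog_arm", "data": {
  "targets": [
    [0, -0.04, -0.02, 0, 0, 0, 0.68],
    [-0.04, -0.08, -0.02, 0, 0, 0, 0.68],
    [-0.08, -0.12, -0.02, 0, 0, 0, 0.68],
    [-0.12, -0.15, -0.02, 0, 0, 0, 0.68],
    [-0.16, -0.15, -0.02, 0, 0, 0, 0.68]
  ]
}}

```text
time: 34.32
tool_pos: [433.5, 73.9, 220.2]
tcp_rot: [180.0, -0.0, 86.5]
ft_force: [0.5, -0.8, -0.2]
finger_gap: 27.2
```

Emit:
{"op": "jog_arm", "data": {
  "targets": [
    [-0.04, 0, 0, 0, 0, 0, 0.68],
    [-0.08, 0, 0, 0, 0, 0, 0.68],
    [-0.08, 0, 0, 0, 0, 0, 0.68],
    [-0.08, 0, 0, 0, 0, 0, 0.68]
  ]
}}

```text
time: 34.65
tool_pos: [430.7, -8.3, 220.6]
tcp_rot: [179.9, 0.0, 86.0]
ft_force: [-0.1, 1.4, -0.2]
finger_gap: 27.3
```

Run:
```python
from h import *
delta([600,193,160],86.5)
s=r.snapshot("top"); save(s,"z_t.png",(90,90,430,290),2.3); save(s,"z_t2.png",(145,150,255,215),6)
print(toplane(s,[[198,190]],79))
s=r.snapshot("scene"); save(s,"z_s.png",(220,150,400,290),4.2)
```

```text
tcp [430.7  -8.3 220.6] [179.9   0.   86. ] shift [0.2125 0.1549 0.0607] rot [ 0.001   0.0002 -0.0081] f [-0.1  1.4 -0.2] gap 27.3 t 34.65
[[606.08527284 192.90901807  79.        ]]
```

View pics/z_t2.png

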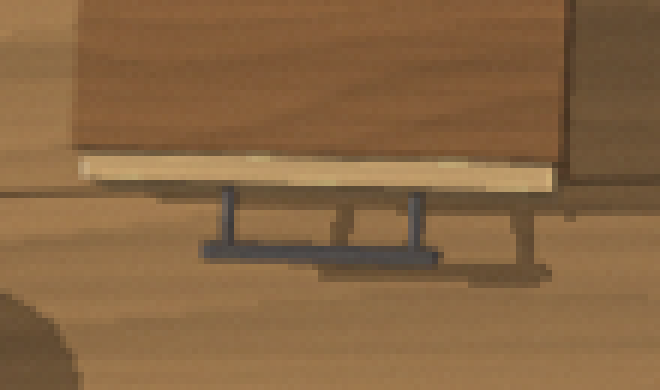

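View pics/z_t.png

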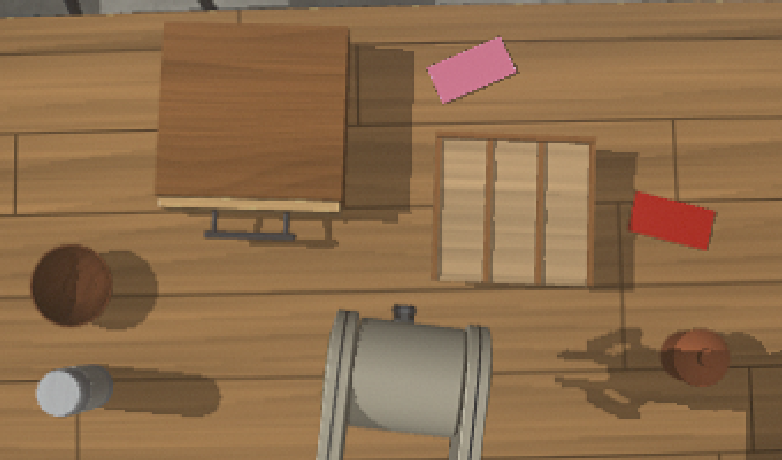

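View pics/z_s.png

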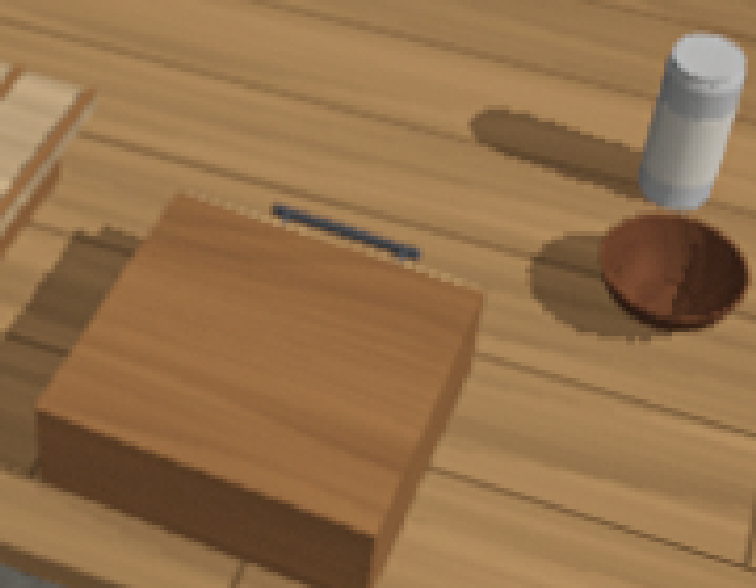

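The drawer front sits flush against the chest, with no interior visible. The bystanders are where they started and the rack is empty. I hand in.

Run:
```python
from bench import r
print(r.sense()["qd"].round(2)); print(r.hand_in())
```

```text
[ 1.95  0.48 -0.11  0.   -0.01 -0.1 ]
the job is handed in; nothing more can be done
None
```

The job is handed in after about 35 s of robot time. I pulled the drawer open by its bar handle and filed both white plates present in it, lying flat side by side. The third lane was empty from the start. I then pushed the drawer shut by the handle until it stopped.

**Last checks:**
- **Plates:** the wrist image before closing showed both plates flat in the drawer, at about (577, 237) and (575, 157) mm, and the rack empty. I could not see them again after closing.
- **Drawer:** the last top view shows the drawer front flush with the chest. The handle stopped firmly after about 169 mm of closing travel.
- **Bystanders:** in the top view the pot, can and bowl look unmoved, and the arm was clear of everything at hand-in.

**Less exact points:**
- **Release height:** the finger tips reached the floor before the plates did, so each plate was let go about 5–7 mm above the drawer floor.
- **Closing force:** the last push against the stop raised the measured wrist force to about 60 N before I backed off.
- **Measurement spread:** the camera views disagreed by up to about 5 mm when locating the plates and drawer. I used rough averages with margins.

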